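Complete handpiece kits from a lever-operated cartridge dispenser

TASK

Complete the handpiece kits on the bench: turn the dispenser's shutter knob until it clicks open, then for each kit tray swing the lever fully to its stop and let it spring back, and lay the delivered cartridge upright and flat in the tray's empty well. When every tray has exactly one cartridge, click the shutter closed again, leaving the spare cartridges in the magazine, the lever at rest and the other things on the bench where they are.

Things in the scene. Friction and masses are not known exactly. Their poses are not given: they have to be found in the camera images.
- dispenser: Cartridge dispenser fixed to the bench. Origin: bench top under its upright clear magazine (cap 56 mm along own x, 66 mm along y, 158 mm high, knob on top); z up. Own -x is the delivery direction: chute at x -23 to -135 mm, 42 mm wide, floor 20 mm high, no side walls, 7 mm end lip. Drive housing at x 24 to 152 mm, 66 mm wide, 58 mm high, lever on top. A stroke pushes the lowest cartridge out.
- chute_end (a point): Point on the chute floor, 96 mm before the dispenser's origin and 20 mm above the bench, where a delivered cartridge's underside centre comes to rest, with the dispenser's yaw give or take 0.1 rad. The chute holds only one: with one still there the next stroke cannot be completed.
- lever (a joint): Angle of the sprung lever: 0 at rest, 1.2 rad at its stop, clockwise seen from above. The full stroke pushes out the lowest cartridge by 100 mm; as the lever springs back the stack drops by one. At the post it takes 2 N at rest to 5 N at the stop, and up to 4 N more when pushing a cartridge. The closed shutter blocks it.
- lever_post (a point): Middle of the top of the lever's upright round black post, 16 mm in diameter, free over its upper 30 mm, its top 110 mm above the bench, 125 mm from the lever's axis. In the dispenser's own axes it stands at (146, -103) mm at rest and at (4, -103) mm at the stop.
- lever_hinge (a point): Point on the lever's upright axis, 110 mm above the bench, at own (75, 0) mm of the dispenser.
- shutter_knob (a joint): Angle of the shutter knob: 0 closed, 1.3 rad open, growing clockwise seen from above. A click detent holds it at either end (about 0.15 N m); past the hump at 0.65 rad it snaps over by itself. Open, the steel shutter plate is lifted clear of the outlet.
- knob_grip (a point): Grip point of the shutter knob, on its upright axis, 181 mm above the bench: a black bar 42 mm long and 12 mm thick, from 167 to 191 mm height. Its own y axis lies along the bar (across the dispenser when closed), z up.
- cartridge1: White treatment cartridge, 34 mm (own x) by 46 mm (own y) by 22 mm high, 45 g, with a grey panel and round window on top. Origin: centre of its underside, z up. At the start number 1 from the bottom of the five stacked in the magazine, with the dispenser's yaw.
- cartridge2: White treatment cartridge, 34 mm (own x) by 46 mm (own y) by 22 mm high, 45 g, with a grey panel and round window on top. Origin: centre of its underside, z up. At the start number 2 from the bottom of the five stacked in the magazine, with the dispenser's yaw.
- cartridge3: White treatment cartridge, 34 mm (own x) by 46 mm (own y) by 22 mm high, 45 g, with a grey panel and round window on top. Origin: centre of its underside, z up. At the start number 3 from the bottom of the five stacked in the magazine, with the dispenser's yaw.
- cartridge4: White treatment cartridge, 34 mm (own x) by 46 mm (own y) by 22 mm high, 45 g, with a grey panel and round window on top. Origin: centre of its underside, z up. At the start number 4 from the bottom of the five stacked in the magazine, with the dispenser's yaw.
- cartridge5: White treatment cartridge, 34 mm (own x) by 46 mm (own y) by 22 mm high, 45 g, with a grey panel and round window on top. Origin: centre of its underside, z up. At the start number 5 from the bottom of the five stacked in the magazine, with the dispenser's yaw.
- kit1: Loose white tray, 130 (own x) by 100 mm, rim 13 mm high, 0.3 kg, may be absent. Origin: centre of underside. A white handpiece is fixed in it along own x, centred on y 27 mm, 112 by 34 mm, 38 mm high. Beside it, centred on (0, -24) mm, the cartridge well: 56 (own x) by 44 mm, floor at 4 mm, 9 mm deep. A cartridge lies in it upright, long side along own x, either way round.
- kit2: Loose white tray, 130 (own x) by 100 mm, rim 13 mm high, 0.3 kg, may be absent. Origin: centre of underside. A white handpiece is fixed in it along own x, centred on y 27 mm, 112 by 34 mm, 38 mm high. Beside it, centred on (0, -24) mm, the cartridge well: 56 (own x) by 44 mm, floor at 4 mm, 9 mm deep. A cartridge lies in it upright, long side along own x, either way round.
- kit3: Loose white tray, 130 (own x) by 100 mm, rim 13 mm high, 0.3 kg, may be absent. Origin: centre of underside. A white handpiece is fixed in it along own x, centred on y 27 mm, 112 by 34 mm, 38 mm high. Beside it, centred on (0, -24) mm, the cartridge well: 56 (own x) by 44 mm, floor at 4 mm, 9 mm deep. A cartridge lies in it upright, long side along own x, either way round.
- kit4: Loose white tray, 130 (own x) by 100 mm, rim 13 mm high, 0.3 kg, may be absent. Origin: centre of underside. A white handpiece is fixed in it along own x, centred on y 27 mm, 112 by 34 mm, 38 mm high. Beside it, centred on (0, -24) mm, the cartridge well: 56 (own x) by 44 mm, floor at 4 mm, 9 mm deep. A cartridge lies in it upright, long side along own x, either way round.
- screwdriver: Bystander, to be left where it is: screwdriver lying near the robot.
- tape: Bystander, to be left where it is: roll of paper tape to the left of the trays.
- plug: Bystander, to be left where it is: small upright metal cable plug, 28 mm wide, 48 mm tall, between the trays and the dispenser.
- cleaner: Bystander, to be left where it is: white bottle, 48 mm wide, 100 mm tall, behind the trays.
- gauge: Bystander, to be left where it is: calliper gauge on the right.
There are look-alikes about, which are no part of the job. Leave any turquoise look-alike of the kit2 alone. Leave any brown look-alike of the kit4 alone.

How it is judged:
On the way, in this order (a step that is already met when the one before it is completed fails the run):
1. the shutter knob is clicked open (beyond 1.1 rad) (value of joint shutter_knob above 1.1 rad), for 0.2 s.
2. the lever is swung to its stop (beyond 1.1 rad) and the first cartridge is out on the chute (value of joint lever above 1.1 rad and x of cartridge1 in the frame of dispenser below -0.085 m), for 0.1 s.
3. the lever has sprung back (below 0.1 rad) (value of joint lever below 0.1 rad), for 0.1 s.
4. the lever is swung to its stop again and the second cartridge is out on the chute (value of joint lever above 1.1 rad and x of cartridge2 in the frame of dispenser below -0.085 m), for 0.1 s.
5. the lever has sprung back again (value of joint lever below 0.1 rad), for 0.1 s.
6. the lever is swung to its stop a third time and the third cartridge is out on the chute (value of joint lever above 1.1 rad and x of cartridge3 in the frame of dispenser below -0.085 m), for 0.1 s.
7. the lever has sprung back once more (value of joint lever below 0.1 rad), for 0.1 s.
At the end, for the whole second after the job is handed in: each tray present has one cartridge in its well: tilt < 0.12 rad, within 9 mm of the middle each way, 3 mm of the floor; all others in the magazine; knob < 0.2 rad, lever < 0.1 rad; trays flat (tilt < 0.1 rad); cartridges still (< 0.02 m/s) (((x of cartridge1 in the frame of kit1 between -0.009 and 0.009 m and y of cartridge1 in the frame of kit1 between -0.033 and -0.015 m and z of cartridge1 in the frame of kit1 between 0.001 and 0.007 m and angle between cartridge1's own z axis and vertical below 0.12 rad) or (x of cartridge2 in the frame of kit1 between -0.009 and 0.009 m and y of cartridge2 in the frame of kit1 between -0.033 and -0.015 m and z of cartridge2 in the frame of kit1 between 0.001 and 0.007 m and angle between cartridge2's own z axis and vertical below 0.12 rad) or (x of cartridge3 in the frame of kit1 between -0.009 and 0.009 m and y of cartridge3 in the frame of kit1 between -0.033 and -0.015 m and z of cartridge3 in the frame of kit1 between 0.001 and 0.007 m and angle between cartridge3's own z axis and vertical below 0.12 rad) or (x of cartridge4 in the frame of kit1 between -0.009 and 0.009 m and y of cartridge4 in the frame of kit1 between -0.033 and -0.015 m and z of cartridge4 in the frame of kit1 between 0.001 and 0.007 m and angle between cartridge4's own z axis and vertical below 0.12 rad) or (x of cartridge5 in the frame of kit1 between -0.009 and 0.009 m and y of cartridge5 in the frame of kit1 between -0.033 and -0.015 m and z of cartridge5 in the frame of kit1 between 0.001 and 0.007 m and angle between cartridge5's own z axis and vertical below 0.12 rad)) and ((x of cartridge1 in the frame of kit2 between -0.009 and 0.009 m and y of cartridge1 in the frame of kit2 between -0.033 and -0.015 m and z of cartridge1 in the frame of kit2 between 0.001 and 0.007 m and angle between cartridge1's own z axis and vertical below 0.12 rad) or (x of cartridge2 in the frame of kit2 between -0.009 and 0.009 m and y of cartridge2 in the frame of kit2 between -0.033 and -0.015 m and z of cartridge2 in the frame of kit2 between 0.001 and 0.007 m and angle between cartridge2's own z axis and vertical below 0.12 rad) or (x of cartridge3 in the frame of kit2 between -0.009 and 0.009 m and y of cartridge3 in the frame of kit2 between -0.033 and -0.015 m and z of cartridge3 in the frame of kit2 between 0.001 and 0.007 m and angle between cartridge3's own z axis and vertical below 0.12 rad) or (x of cartridge4 in the frame of kit2 between -0.009 and 0.009 m and y of cartridge4 in the frame of kit2 between -0.033 and -0.015 m and z of cartridge4 in the frame of kit2 between 0.001 and 0.007 m and angle between cartridge4's own z axis and vertical below 0.12 rad) or (x of cartridge5 in the frame of kit2 between -0.009 and 0.009 m and y of cartridge5 in the frame of kit2 between -0.033 and -0.015 m and z of cartridge5 in the frame of kit2 between 0.001 and 0.007 m and angle between cartridge5's own z axis and vertical below 0.12 rad)) and ((x of cartridge1 in the frame of kit3 between -0.009 and 0.009 m and y of cartridge1 in the frame of kit3 between -0.033 and -0.015 m and z of cartridge1 in the frame of kit3 between 0.001 and 0.007 m and angle between cartridge1's own z axis and vertical below 0.12 rad) or (x of cartridge2 in the frame of kit3 between -0.009 and 0.009 m and y of cartridge2 in the frame of kit3 between -0.033 and -0.015 m and z of cartridge2 in the frame of kit3 between 0.001 and 0.007 m and angle between cartridge2's own z axis and vertical below 0.12 rad) or (x of cartridge3 in the frame of kit3 between -0.009 and 0.009 m and y of cartridge3 in the frame of kit3 between -0.033 and -0.015 m and z of cartridge3 in the frame of kit3 between 0.001 and 0.007 m and angle between cartridge3's own z axis and vertical below 0.12 rad) or (x of cartridge4 in the frame of kit3 between -0.009 and 0.009 m and y of cartridge4 in the frame of kit3 between -0.033 and -0.015 m and z of cartridge4 in the frame of kit3 between 0.001 and 0.007 m and angle between cartridge4's own z axis and vertical below 0.12 rad) or (x of cartridge5 in the frame of kit3 between -0.009 and 0.009 m and y of cartridge5 in the frame of kit3 between -0.033 and -0.015 m and z of cartridge5 in the frame of kit3 between 0.001 and 0.007 m and angle between cartridge5's own z axis and vertical below 0.12 rad)) and ((x of cartridge1 in the frame of kit4 between -0.009 and 0.009 m and y of cartridge1 in the frame of kit4 between -0.033 and -0.015 m and z of cartridge1 in the frame of kit4 between 0.001 and 0.007 m and angle between cartridge1's own z axis and vertical below 0.12 rad) or (x of cartridge2 in the frame of kit4 between -0.009 and 0.009 m and y of cartridge2 in the frame of kit4 between -0.033 and -0.015 m and z of cartridge2 in the frame of kit4 between 0.001 and 0.007 m and angle between cartridge2's own z axis and vertical below 0.12 rad) or (x of cartridge3 in the frame of kit4 between -0.009 and 0.009 m and y of cartridge3 in the frame of kit4 between -0.033 and -0.015 m and z of cartridge3 in the frame of kit4 between 0.001 and 0.007 m and angle between cartridge3's own z axis and vertical below 0.12 rad) or (x of cartridge4 in the frame of kit4 between -0.009 and 0.009 m and y of cartridge4 in the frame of kit4 between -0.033 and -0.015 m and z of cartridge4 in the frame of kit4 between 0.001 and 0.007 m and angle between cartridge4's own z axis and vertical below 0.12 rad) or (x of cartridge5 in the frame of kit4 between -0.009 and 0.009 m and y of cartridge5 in the frame of kit4 between -0.033 and -0.015 m and z of cartridge5 in the frame of kit4 between 0.001 and 0.007 m and angle between cartridge5's own z axis and vertical below 0.12 rad)) and ((x of cartridge1 in the frame of dispenser between -0.012 and 0.012 m and y of cartridge1 in the frame of dispenser between -0.008 and 0.008 m and z of cartridge1 in the frame of dispenser between 0.015 and 0.14 m) or (height (world z) of cartridge1 between 0.0022 and 0.0068 m and angle between cartridge1's own z axis and vertical below 0.12 rad)) and ((x of cartridge2 in the frame of dispenser between -0.012 and 0.012 m and y of cartridge2 in the frame of dispenser between -0.008 and 0.008 m and z of cartridge2 in the frame of dispenser between 0.015 and 0.14 m) or (height (world z) of cartridge2 between 0.0022 and 0.0068 m and angle between cartridge2's own z axis and vertical below 0.12 rad)) and ((x of cartridge3 in the frame of dispenser between -0.012 and 0.012 m and y of cartridge3 in the frame of dispenser between -0.008 and 0.008 m and z of cartridge3 in the frame of dispenser between 0.015 and 0.14 m) or (height (world z) of cartridge3 between 0.0022 and 0.0068 m and angle between cartridge3's own z axis and vertical below 0.12 rad)) and ((x of cartridge4 in the frame of dispenser between -0.012 and 0.012 m and y of cartridge4 in the frame of dispenser between -0.008 and 0.008 m and z of cartridge4 in the frame of dispenser between 0.015 and 0.14 m) or (height (world z) of cartridge4 between 0.0022 and 0.0068 m and angle between cartridge4's own z axis and vertical below 0.12 rad)) and ((x of cartridge5 in the frame of dispenser between -0.012 and 0.012 m and y of cartridge5 in the frame of dispenser between -0.008 and 0.008 m and z of cartridge5 in the frame of dispenser between 0.015 and 0.14 m) or (height (world z) of cartridge5 between 0.0022 and 0.0068 m and angle between cartridge5's own z axis and vertical below 0.12 rad)) and value of joint shutter_knob below 0.2 rad and value of joint lever below 0.1 rad and linear speed of each of cartridge1, cartridge2, cartridge3, cartridge4, cartridge5 below 0.02 m/s and angle between each of kit1, kit2, kit3, kit4's own z axis and vertical below 0.1 rad); the robot touches nothing.
It fails at once if one of the other things on the bench is moved by more than 4 cm (distance of any of screwdriver, tape, plug, cleaner, gauge from where it was at the start of the episode above 0.04 m).
It fails at once if a kit tray is tipped up (angle between any of kit1, kit2, kit3, kit4's own z axis and vertical above 0.5 rad).
Of kit1, kit2, kit3, kit4 only 3 to 4 are there at a start; the rules pass over those that are not, and their reading is None.
At some moment in a run one of kit1, kit2, kit3, kit4 may be knocked a few centimetres aside while the robot is not near it.
Once in a run the grip may slacken for a moment while it holds something.
It also fails if it takes over 210 s, if anything falls off the work surface, if the arm or the gripper's body presses on something with over 40 N, if the wrist force passes 120 N, or if a joint passes its speed limit or range.

ROBOT

A 6-joint arm with a two-finger parallel gripper is mounted at the origin on the work surface. World frame = base frame: x ahead of the robot, y to its left, z up, the work surface at z = 0. Lengths are in m, angles in rad, forces in N, time in s.
With the tool pointing down it reaches from about 0.425 to 1.125 m from the base axis. Payload 14.9 kg.
Tool frame: the origin (TCP) lies between the finger pads; the fingertips stand 17 mm ahead of it and the grasp point (between the pads) lies 2 mm behind it; z points along the fingers, y is the line along which they close (so a half turn about z gives the same grasp; the last joint's range is limited). The gripper opens to 91 mm and grips with 3 to 60 N. Pads are 32 mm wide; open, the fingers measure 118 mm over their backs; the gripper's body (76 mm by 178 mm) begins 60 mm behind the grasp point.
Start: joints at [1.202, 0.379, 1.734, -0, 1.028, -0.033], TCP at [0.231, 0.661, 0.203] pointing down, gripper open.
Joint ranges: [-2.77, 2.77], [-0.74, 2.19], [0, 2.66], [-1.06, 4.2], [0.31, 2.87], [-3.08, 3.08]. Speed limits (rad/s): [1.89, 1.89, 2.39, 3.14, 3.14, 3.14].

INTERFACE

Orientations are given as a rotation vector (axis times angle).
In Python, from cell import get_state, cams, job_done gives the robot as it stands.
- The arm moves only by the tool drive_tool, never from a script. Its arguments are lists of equal length, an entry for each row: "angular": the turn, a rotation vector about the tool's x, y, z in rad, a list of three; "dp": the shift along the tool's x, y, z in cm, a list of three; "hand": the opening, from 0 (shut) to 1 (fully open). In form: {"angular": [[wx, wy, wz], ...], "dp": [[dx, dy, dz], ...], "hand": [hand, ...]}. A call has 1 to 20 rows; each row is the pose to reach, as a shift and turn from the pose commanded when the call began, along the tool's axes at that moment; what a row does not reach only later rows make up. A row lasts 1/12 s, in which the tool goes at most 41.7 mm and 7.16 degrees, less where a joint would pass 70% of its speed; a pose out of reach is approached as far as the arm can. A call with a gripper value outside its range is refused whole. The fingers move at their own pace and stop on an object; the grip force is fixed at half the most. Time passes only in rows, so rows that repeat a pose let the fingers close. It gives the time, the measured TCP pose, the force, the opening and the grip force at its end, in the units of the state.
- get_state(): the state, without advancing time (a new reading comes with each control period).
- cams.camera(name): name is "scene" or "side" or "wrist"; returns a dict with "img" (480x640x3 uint8, red, green, blue), "fx", "fy", "cx", "cy" (pixels), "cam_to_world" (4x4, takes a point from camera to world coordinates). Camera axes: x right, y down, z forward; pixel columns grow to the right and rows downward; lengths in m; the calibration is good to about 2 mm. A picture is of the moment at which its call begins. There is no depth.
- job_done(): hands the job in; it is judged then, once.
Trained networks look in a picture, given as the dict that the camera call returned (one of the last four; its "shot" number tells which), for a name from the list of things; names that differ only in an ending like _2 or _b are one class to them, and where a whole thing is asked for, a point or a joint stands for the part that bears it (a point fixed in the world has none). Each returns a list of dicts, best first, with "score" (0 to 1); they miss things now and then, are a little off and sometimes report something else, mostly with a low value. They report only what shows in the picture. A call takes as long as a camera call. They do not tell look-alikes from the thing itself.
- cams.find_in(name, picture): "position" ([x, y, z] in m, in world coordinates, good to about 4 mm: the middle of the surface that is visible of it).
- cams.spot_point(name, picture): "position" ([x, y, z] in m, in world coordinates, good to about 4 mm: a listed point, or the origin of a listed thing).
The state is a dict: "clock": time; "joint_pos": joint angles; "qvel": joint speeds; "joint_efforts": joint torques, N m; "ee_pos": TCP position; "tool_rot": TCP orientation; "wrist_force": force on the tool from outside, world axes, zero at the start; "wrist_torque": the same for the moment, N m; "width": finger opening in m; "grasp_force": force on a finger pad.
Only numpy, scipy, OpenCV 4.12 (cv2) and the standard library are available. Lean on these libraries where they do the work, as an engineer would, in place of code of your own. Each camera call takes 0.05 s, during which the arm holds its last target. There are 200 camera calls.

## Working session

There is one attempt and no reset: what is moved stays moved. The work goes in short steps, Python scripts to look and compute and a tool call to move; the robot and the scene stay as the last step left them, time stands still between calls to the robot, and variables do not carry over. Pictures are saved under pics/ and viewed, at most 14 in all, crops included, and the job is handed in when it is done.

Besides the shell and the picture viewer there is one more tool, called after ">>>" by a JSON object that holds its "method" and its "body", one argument or row to a line. drive_tool: Moves the arm, as the interface text tells. Its arguments: {"type":"object","properties":{"angular":{"type":"array","items":{"type":"array","items":{"type":"number"}}},"dp":{"type":"array","items":{"type":"array","items":{"type":"number"}}},"hand":{"type":"array","items":{"type":"number"}}},"required":["angular","dp","hand"]}

```bash
ls; mkdir -p pics
cat > h.py <<'E'
import numpy as np, cv2
from scipy.spatial.transform import Rotation as R
from cell import get_state, cams, job_done
def save(p,n): cv2.imwrite('pics/'+n+'.png',cv2.cvtColor(p['img'],cv2.COLOR_RGB2BGR))
def proj(p,X):
    q=np.linalg.inv(p['cam_to_world'])@np.append(X,1); return np.round([p['fx']*q[0]/q[2]+p['cx'],p['fy']*q[1]/q[2]+p['cy']])
def ray(p,u,v,z):
    T=np.array(p['cam_to_world']); d=T[:3,:3]@[(u-p['cx'])/p['fx'],(v-p['cy'])/p['fy'],1]; return T[:3,3]+d*(z-T[2,3])/d[2]
E
python3 - <<'E'
from h import *
s=get_state(); print(s['clock'],s['ee_pos'],s['tool_rot'],s['width'])
for c in ['scene','side']:
    p=cams.camera(c); save(p,c+'0'); print(c,np.round(p['cam_to_world'],3).tolist())
    for n in ['dispenser','chute_end','lever_post','lever_hinge','knob_grip','kit1','kit2','plug','cleaner','tape']:
        print(n,[(np.round(r['position'],3).tolist(),round(r['score'],2),proj(p,r['position']).tolist()) for r in cams.spot_point(n,p)])
E
```

```text
pics
0.0 [0.23051085 0.66051809 0.20237776] [-5.24908077e-01 -3.09722568e+00  1.70100288e-03] 0.09094995777521858
scene [[0.065, 0.806, -0.588, 1.364], [0.998, -0.051, 0.041, -0.058], [0.003, -0.589, -0.808, 1.281], [0.0, 0.0, 0.0, 1.0]]
dispenser [([0.632, -0.152, 0.002], 0.8, [266.0, 306.0])]
chute_end [([0.626, -0.055, 0.021], 0.73, [302.0, 299.0])]
lever_post [([0.526, -0.297, 0.111], 0.73, [207.0, 253.0])]
lever_hinge [([0.63, -0.226, 0.107], 0.68, [234.0, 286.0])]
knob_grip [([0.628, -0.148, 0.18], 0.55, [262.0, 268.0])]
kit1 [([0.468, 0.114, -0.002], 0.88, [359.0, 252.0]), ([0.474, 0.32, -0.0], 0.8, [430.0, 250.0]), ([0.6, 0.276, 0.001], 0.62, [423.0, 288.0]), ([0.383, 0.49, -0.001], 0.62, [481.0, 222.0]), ([0.3, 0.267, 0.0], 0.58, [403.0, 204.0]), ([0.429, -0.463, 0.005], 0.44, [157.0, 250.0])]
kit2 [([0.468, 0.114, -0.002], 0.88, [359.0, 252.0]), ([0.474, 0.32, -0.0], 0.8, [430.0, 250.0]), ([0.6, 0.276, 0.001], 0.62, [423.0, 288.0]), ([0.383, 0.49, -0.001], 0.62, [481.0, 222.0]), ([0.3, 0.267, 0.0], 0.58, [403.0, 204.0]), ([0.429, -0.463, 0.005], 0.44, [157.0, 250.0])]
plug 
[... 610 characters left out ...]
, 0.109], 0.62, [344.0, 160.0])]
lever_hinge [([0.633, -0.227, 0.112], 0.56, [302.0, 174.0])]
knob_grip [([0.63, -0.148, 0.18], 0.63, [296.0, 175.0])]
kit1 [([0.295, 0.263, 0.002], 0.93, [418.0, 382.0]), ([0.469, 0.32, 0.003], 0.7, [335.0, 395.0]), ([0.468, 0.115, 0.004], 0.61, [347.0, 314.0]), ([0.629, -0.154, 0.001], 0.32, [300.0, 223.0])]
kit2 [([0.295, 0.263, 0.002], 0.93, [418.0, 382.0]), ([0.469, 0.32, 0.003], 0.7, [335.0, 395.0]), ([0.468, 0.115, 0.004], 0.61, [347.0, 314.0]), ([0.629, -0.154, 0.001], 0.32, [300.0, 223.0])]
plug [([0.433, -0.016, -0.002], 0.53, [368.0, 272.0])]
cleaner [([0.736, 0.014, 0.001], 0.79, [247.0, 267.0])]
tape [([0.601, 0.449, 0.002], 0.59, [260.0, 447.0])]
```

View pics/scene0.png

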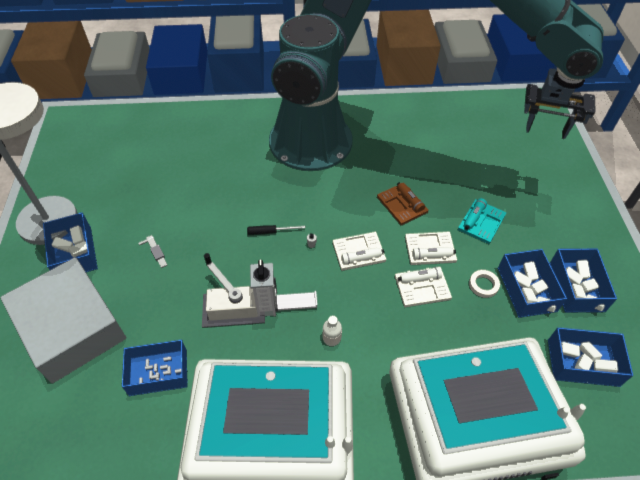

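View pics/side0.png

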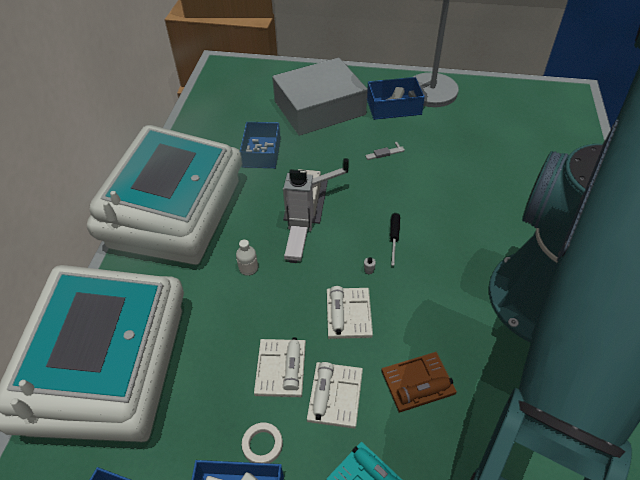

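White trays, scene pixels: (359,252), (430,248), (423,288). Look-alikes are brown at (402,202) and turquoise at (482,220). The dispenser stands at (255,295) with its chute to the right, the plug at (311,240) and the cleaner at (332,332). So there are 3 real kits; I'll check them up close with the wrist camera.

```bash
cat >> h.py <<'E'
def rot(th):
    y=np.array([np.cos(th),np.sin(th),0]); z=np.array([0,0,-1.]); return np.column_stack([np.cross(y,z),y,z])
def th_now(): 
    Rm=R.from_rotvec(get_state()['tool_rot']).as_matrix(); return np.arctan2(Rm[1,1],Rm[0,1])
def goto(*targets):
    s=get_state(); R0=R.from_rotvec(s['tool_rot']).as_matrix(); p0=np.array(s['ee_pos'])
    for p,th in targets:
        print('dp',np.round(R0.T@(np.array(p)-p0)*100,2).tolist(),'ang',np.round(R.from_matrix(R0.T@rot(th)).as_rotvec(),3).tolist())
def fit2(own,world):
    own=np.array(own);world=np.array(world)[:,:2];a=own-own.mean(0);b=world-world.mean(0)
    y=np.arctan2((a[:,0]*b[:,1]-a[:,1]*b[:,0]).sum(),(a*b).sum()); c,s=np.cos(y),np.sin(y)
    return world.mean(0)-np.array([[c,-s],[s,c]])@own.mean(0),y
E
python3 - <<'E'
from h import *
own=[[0,0],[.075,0],[.146,-.103],[-.096,0],[0,0]]
w=[[.6315,-.1515],[.6315,-.2265],[.5285,-.2985],[.6275,-.0565],[.629,-.148]]
o,y=fit2(own,w);print(o,y)
c,s=np.cos(y),np.sin(y);print(np.round((np.array(own)@np.array([[c,s],[-s,c]])+o-w)*1000,1).tolist())
goto(([.5,.22,.42],np.pi/2),([.35,.45,.42],np.pi/2))
E
```

```text
[ 0.62978714 -0.15086545] -1.5543918649408481
[[-1.7, 0.6], [-0.5, 0.6], [0.7, -0.0], [0.7, 1.6], [0.8, -2.9]]
dp [-39.96, -32.75, -21.7] ang [-0.0, -0.0, -0.336]
dp [-18.22, -15.98, -21.7] ang [-0.0, -0.0, -0.336]
```

>>> {"method": "drive_tool", "body": {
  "angular": [
    [0,0,-0.336],
    [0,0,-0.336],
    [0,0,-0.336],
    [0,0,-0.336],
    [0,0,-0.336],
    [0,0,-0.336],
    [0,0,-0.336],
    [0,0,-0.336],
    [0,0,-0.336],
    [0,0,-0.336],
    [0,0,-0.336],
    [0,0,-0.336],
    [0,0,-0.336],
    [0,0,-0.336],
    [0,0,-0.336],
    [0,0,-0.336],
    [0,0,-0.336],
    [0,0,-0.336],
    [0,0,-0.336],
    [0,0,-0.336]
  ],
  "dp": [
    [-40,-32.8,-21.7],
    [-40,-32.8,-21.7],
    [-40,-32.8,-21.7],
    [-40,-32.8,-21.7],
    [-40,-32.8,-21.7],
    [-40,-32.8,-21.7],
    [-40,-32.8,-21.7],
    [-40,-32.8,-21.7],
    [-40,-32.8,-21.7],
    [-40,-32.8,-21.7],
    [-40,-32.8,-21.7],
    [-40,-32.8,-21.7],
    [-40,-32.8,-21.7],
    [-40,-32.8,-21.7],
    [-40,-32.8,-21.7],
    [-40,-32.8,-21.7],
    [-40,-32.8,-21.7],
    [-40,-32.8,-21.7],
    [-40,-32.8,-21.7],
    [-40,-32.8,-21.7]
  ],
  "hand": [1,1,1,1,1,1,1,1,1,1,1,1,1,1,1,1,1,1,1,1]
}}

```text
clock: 2.77
ee_pos: [0.4998, 0.2201, 0.4196]
tool_rot: [0.002, -3.141, 0.0]
wrist_force: [0.1, -1.1, 0.3]
width: 0.091
grasp_force: 0.0
```

Run:
```python
from h import *
s=get_state(); print(s['clock'],s['ee_pos'],th_now(),s['joint_pos'])
p=cams.camera('wrist'); save(p,'w1')
print(np.round(p['cam_to_world'],3).tolist(),p['fx'])
for n in ['kit1']: print(n,[(np.round(r['position'],3).tolist(),round(r['score'],2),proj(p,r['position']).tolist()) for r in cams.spot_point(n,p)])
```

```text
2.7667 [0.49978055 0.22009392 0.41964495] 1.5722013448310639 [ 3.72125401e-01 -6.47826167e-02  1.84911731e+00  4.26261622e-05
  1.35780774e+00 -1.20008492e+00]
[[-0.002, 0.972, 0.234, 0.435], [1.0, 0.002, 0.001, 0.222], [0.0, 0.234, -0.972, 0.601], [0.0, 0.0, 0.0, 1.0]] 408.85261210319044
kit1 [([0.595, 0.277, 0.004], 0.97, [354.0, 252.0]), ([0.47, 0.11, 0.004], 0.93, [240.0, 168.0]), ([0.38, 0.491, 0.001], 0.83, [511.0, 103.0]), ([0.298, 0.267, -0.002], 0.7, [352.0, 39.0]), ([0.465, 0.319, 0.001], 0.55, [386.0, 164.0])]
```

View pics/w1.png

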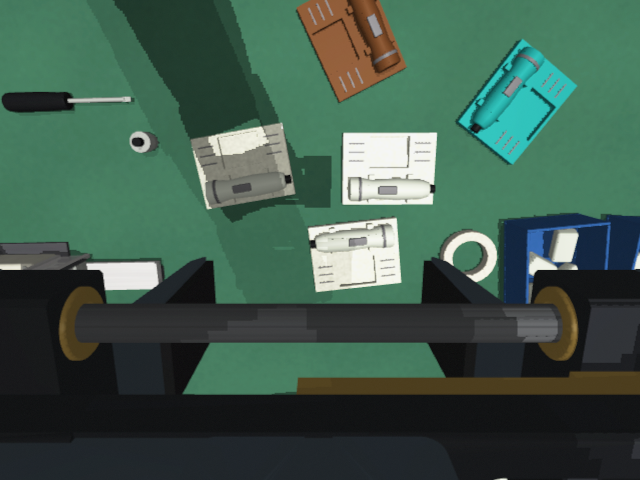

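All three white trays are real: A at (243,165), partly in shadow, B at (389,168) and C at (355,255). Brown (350,45) and turquoise (515,100) are to be left alone. The wells are at the top for A and B and at the bottom right for C. Next I fit each tray's outline.

```bash
cat >> h.py <<'E'
from scipy.optimize import minimize
BOX=np.array([[a*.065,b*.05,z] for a in(-1,1) for b in(-1,1) for z in(0,.013)])
K0={'A':(.468,.113,-1.4),'B':(.470,.319,-1.57),'C':(.598,.277,1.6)}
def fitkit(p,x0,dbg=None,BOX=BOX):
    S=3; im=p['img'].astype(float); m=((im[...,0]>.75*im[...,1])&(im[...,2]>.6*im[...,1])&(im.max(2)>45)).astype(np.uint8)
    c=proj(p,[x0[0],x0[1],0.01]).astype(int); h=90
    u0,v0=max(c[0]-h,0),max(c[1]-h,0); m=m[v0:c[1]+h,u0:c[0]+h]
    m=cv2.morphologyEx(m,cv2.MORPH_CLOSE,np.ones((9,9))); m=cv2.morphologyEx(m,cv2.MORPH_OPEN,np.ones((7,7)))
    n,l,st,ct=cv2.connectedComponentsWithStats(m)
    k=l[c[1]-v0,c[0]-u0]; k=k or 1+st[1:,4].argmax(); m=(l==k).astype(np.uint8)
    M=cv2.resize(m,None,fx=S,fy=S,interpolation=cv2.INTER_NEAREST)
    Ti=np.linalg.inv(p['cam_to_world'])
    def poly(x):
        cc,s=np.cos(x[2]),np.sin(x[2]); P=np.c_[x[0]+cc*BOX[:,0]-s*BOX[:,1],x[1]+s*BOX[:,0]+cc*BOX[:,1],BOX[:,2],np.ones(len(BOX))]@Ti.T
        uv=np.c_[(P[:,0]/P[:,2]*p['fx']+p['cx']-u0+.5)*S,(P[:,1]/P[:,2]*p['fy']+p['cy']-v0+.5)*S]
        return cv2.convexHull((uv*16).astype(np.int32))
    def cost(x):
        I=np.zeros_like(M); cv2.fillConvexPoly(I,poly(x),1,shift=4); return float((I!=M).sum())/S**2
    r=minimize(cost,x0,method='Nelder-Mead',options=dict(initial_simplex=np.array(x0)+np.array([[0,0,0],[.01,0,0],[0,.01,0],[0,0,.12]]),xatol=1e-4,fatol=.2,maxiter=300))
    r=minimize(cost,r.x,method='Nelder-Mead',options=dict(initial_simplex=r.x+np.array([[0,0,0],[-.004,.002,0],[.002,-.004,0],[0,0,-.04]]),xatol=1e-4,fatol=.2,maxiter=300))
    if dbg:
        I=cv2.resize(p['img'][v0:c[1]+h,u0:c[0]+h,::-1],None,fx=S,fy=S); I[cv2.morphologyEx(M,cv2.MORPH_GRADIENT,np.ones((3,3)))>0]=(0,0,255)
        cv2.polylines(I,[poly(r.x)//16],True,(255,0,0)); cv2.imwrite('pics/'+dbg+'.png',I)
    return r.x,r.fun,int(m.sum())
def well(k): return np.array([k[0]+.024*np.sin(k[2]),k[1]-.024*np.cos(k[2])])
E
python3 - <<'E'
from h import *
for c in ['wrist','scene','side']:
    p=cams.camera(c)
    for k,x0 in K0.items():
        r=fitkit(p,x0,'f_%s_%s'%(c,k)); print(c,k,np.round(r[0],4),r[1:], np.round(well(r[0]),4))
I=[cv2.resize(cv2.imread('pics/f_%s_%s.png'%(c,k)),(260,260)) for c in['wrist','side'] for k in 'ABC']
cv2.imwrite('pics/f.png',np.vstack([np.hstack(I[:3]),np.hstack(I[3:])]))
goto(([.629,-.150,.30],np.pi/2+.016),([.629,-.150,.187],np.pi/2+.016))
E
```

```text
wrist A [ 0.4675  0.1148 -1.4033] (np.float64(124.77777777777777), 6780) [0.4439 0.1108]
wrist B [ 0.4703  0.3215 -1.5675] (np.float64(126.88888888888889), 6770) [0.4463 0.3214]
wrist C [0.5983 0.2768 1.6854] (np.float64(101.44444444444444), 5897) [0.6221 0.2796]
scene A [ 0.4672  0.1125 -1.4119] (np.float64(63.0), 1506) [0.4435 0.1087]
scene B [ 0.4706  0.3193 -1.5751] (np.float64(1896.4444444444443), 3330) [0.4466 0.3194]
scene C [0.5974 0.2741 1.6851] (np.float64(1671.111111111111), 3330) [0.6212 0.2768]
side A [ 0.4658  0.1125 -1.3994] (np.float64(74.55555555555556), 2242) [0.4421 0.1084]
side B [ 0.4687  0.3183 -1.5665] (np.float64(2848.1111111111113), 5751) [0.4447 0.3182]
side C [0.5967 0.2737 1.6899] (np.float64(3094.777777777778), 5751) [0.6205 0.2765]
dp [-12.86, -36.97, 12.0] ang [-0.0, -0.0, -0.015]
dp [-12.87, -36.97, 23.3] ang [-0.0, -0.0, -0.015]
```

View pics/f.png

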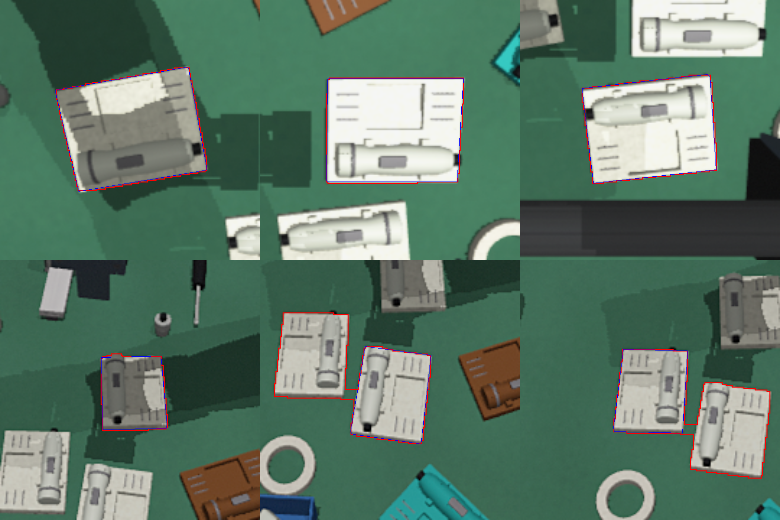

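The fits are tight. Next the knob.

>>> {"method": "drive_tool", "body": {
  "angular": [
    [0,0,-0.015],
    [0,0,-0.015],
    [0,0,-0.015],
    [0,0,-0.015],
    [0,0,-0.015],
    [0,0,-0.015],
    [0,0,-0.015],
    [0,0,-0.015],
    [0,0,-0.015],
    [0,0,-0.015],
    [0,0,-0.015],
    [0,0,-0.015],
    [0,0,-0.015],
    [0,0,-0.015]
  ],
  "dp": [
    [-12.9,-37,10],
    [-12.9,-37,10],
    [-12.9,-37,10],
    [-12.9,-37,10],
    [-12.9,-37,10],
    [-12.9,-37,10],
    [-12.9,-37,10],
    [-12.9,-37,10],
    [-12.9,-37,10],
    [-12.9,-37,10],
    [-12.9,-37,10],
    [-12.9,-37,10],
    [-12.9,-37,10],
    [-12.9,-37,10]
  ],
  "hand": [0.6,0.6,0.6,0.6,0.6,0.6,0.6,0.6,0.6,0.6,0.6,0.6,0.6,0.6]
}}

```text
clock: 4.18
ee_pos: [0.6293, -0.1496, 0.3205]
tool_rot: [-0.025, 3.141, -0.0]
wrist_force: [-0.9, -0.4, 0.5]
width: 0.0548
grasp_force: 0.0
```

Run:
```python
from h import *
s=get_state(); print(s['clock'],s['ee_pos'],th_now())
p=cams.camera('wrist'); save(p,'w2')
for n in ['knob_grip','lever_post','lever_hinge','chute_end','dispenser']: print(n,[(np.round(r['position'],4).tolist(),round(r['score'],2),proj(p,r['position']).tolist()) for r in cams.spot_point(n,p)])
o=np.array([.6298,-.1509]);y=-1.554;c,s=np.cos(y),np.sin(y)
for a in ([0,0,.191],[0,.021,.191],[0,-.021,.191],[.146,-.103,.11],[-.135,.021,.02],[-.135,-.021,.02]): print(a,proj(p,[o[0]+c*a[0]-s*a[1],o[1]+s*a[0]+c*a[1],a[2]]))
```

```text
4.1833 [ 0.62928085 -0.14961808  0.32052382] 1.5868610403986012
knob_grip [([0.6265, -0.1524, 0.1814], 0.58, [312.0, 223.0]), ([0.6315, -0.2285, 0.1102], 0.55, [235.0, 212.0])]
lever_post [([0.5311, -0.3016, 0.1107], 0.88, [151.0, 102.0])]
lever_hinge [([0.6295, -0.2275, 0.1072], 0.81, [236.0, 210.0])]
chute_end [([0.6262, -0.0536, 0.0216], 0.86, [398.0, 198.0])]
dispenser [([0.632, -0.2299, 0.1112], 0.35, [233.0, 213.0])]
[0, 0, 0.191] [314. 229.]
[0, 0.021, 0.191] [314. 255.]
[0, -0.021, 0.191] [314. 202.]
[0.146, -0.103, 0.11] [154. 100.]
[-0.135, 0.021, 0.02] [428. 217.]
[-0.135, -0.021, 0.02] [431. 181.]
```

View pics/w2.png

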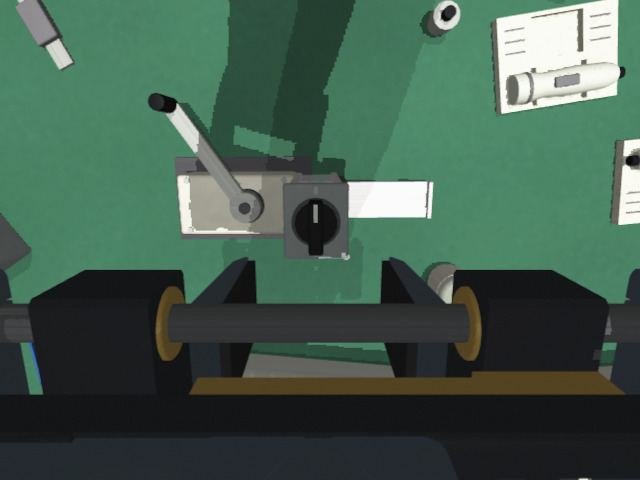

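Knob bar spans (315,197)–(315,255), magazine cap at (316,220), post at (160,102), chute end at (432,200). All agree with the model within a few mm.

>>> {"method": "drive_tool", "body": {
  "angular": [
    [0,0,0],
    [0,0,0],
    [0,0,0],
    [0,0,0],
    [0,0,0],
    [0,0,0],
    [0,0,0],
    [0,0,0],
    [0,0,0],
    [0,0,0],
    [0,0,0],
    [0,0,0],
    [0,0,0],
    [0,0,0],
    [0,0,0]
  ],
  "dp": [
    [0,0,4],
    [0,0,8],
    [0,0,11],
    [0,0,13.3],
    [0,0,13.3],
    [0,0,13.3],
    [0,0,13.3],
    [0,0,13.3],
    [0,0,13.3],
    [0,0,13.3],
    [0,0,13.3],
    [0,0,13.3],
    [0,0,13.3],
    [0,0,13.3],
    [0,0,13.3]
  ],
  "hand": [0.6,0.6,0.6,0.6,0.6,0.6,0.1,0.1,0.1,0.1,0.1,0.1,0.1,0.1,0.1]
}}

```text
clock: 5.73
ee_pos: [0.6293, -0.1505, 0.187]
tool_rot: [0.024, -3.141, 0.0]
wrist_force: [-0.1, -1.0, 0.6]
width: 0.0089
grasp_force: 0.0
```

Run:
```python
from h import *
s=get_state(); print(s['width'],s['grasp_force'])
p=cams.camera('side');q=cams.camera('scene')
a=proj(p,[.63,-.15,.18]).astype(int);b=proj(q,[.63,-.15,.18]).astype(int);print(a,b)
cr=lambda p,a:cv2.resize(p['img'][a[1]-50:a[1]+50,a[0]-60:a[0]+60,::-1],(400,400),interpolation=cv2.INTER_CUBIC)
cv2.imwrite('pics/k1.png',np.hstack([cr(p,a),cr(q,b)]))
```

```text
0.008932915636612795 0.0
[296 175] [261 269]
```

View pics/k1.png

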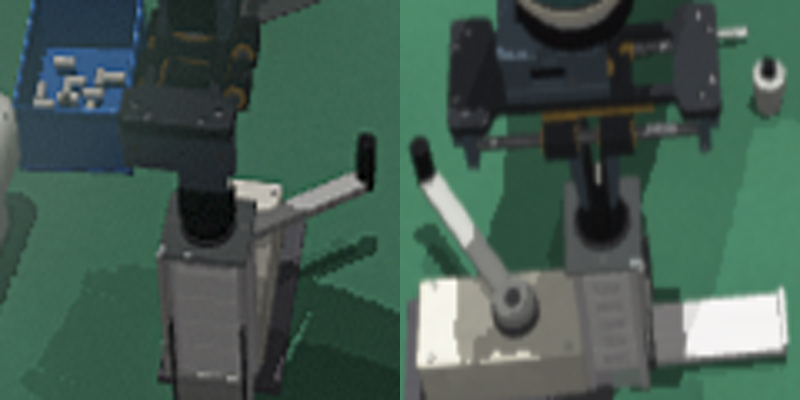

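The fingers straddle the bar, but no grip is reported, so I close fully.

>>> {"method": "drive_tool", "body": {
  "angular": [
    [0,0,0],
    [0,0,0],
    [0,0,0],
    [0,0,0],
    [0,0,0]
  ],
  "dp": [
    [0,0,0],
    [0,0,0],
    [0,0,0],
    [0,0,0],
    [0,0,0]
  ],
  "hand": [0,0,0,0,0]
}}

```text
clock: 6.25
ee_pos: [0.6293, -0.1506, 0.187]
tool_rot: [0.024, -3.141, 0.0]
wrist_force: [0.3, -0.0, 0.7]
width: 0.0003
grasp_force: 0.0
```

Run:
```python
from h import *
p=cams.camera('side');q=cams.camera('wrist');w=cams.camera('scene')
for z in (.158,.167,.17,.187,.191,.21): print(z,proj(p,[.63,-.15,z]),proj(w,[.63,-.15,z]),proj(q,[.63,-.15,z]))
for n in ['knob_grip']:
  for c in (p,w,q): print(n,[(np.round(r['position'],4).tolist(),round(r['score'],2)) for r in cams.spot_point(n,c)])
a=cv2.resize(p['img'][145:215,265:335,::-1],(380,380),interpolation=cv2.INTER_CUBIC);b=cv2.resize(w['img'][235:305,225:295,::-1],(380,380),interpolation=cv2.INTER_CUBIC)
cv2.imwrite('pics/k2.png',np.hstack([a,b]))
```

```text
0.158 [297. 181.] [262. 274.] [316. 268.]
0.167 [297. 179.] [262. 272.] [316. 273.]
0.17 [297. 178.] [262. 271.] [316. 275.]
0.187 [296. 173.] [261. 267.] [316. 287.]
0.191 [296. 171.] [261. 266.] [316. 290.]
0.21 [296. 166.] [260. 262.] [315. 306.]
knob_grip [([0.628, -0.1523, 0.177], 0.78)]
knob_grip [([0.6285, -0.1508, 0.18], 0.59)]
knob_grip [([0.6281, -0.1507, 0.1791], 0.61)]
```

View pics/k2.png

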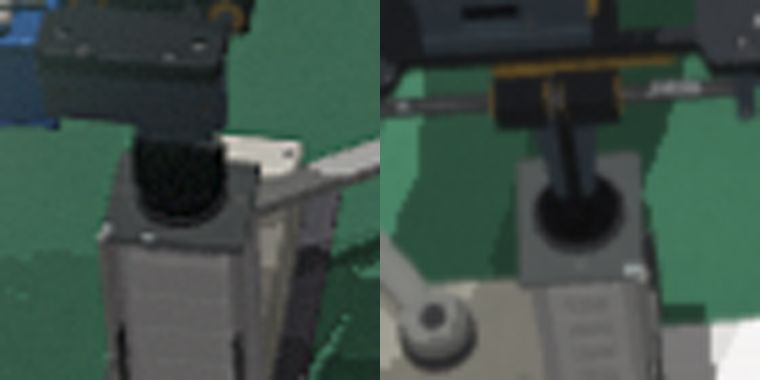

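The fingers appear to have closed above the bar. I open, go 10 mm lower (the cap is at 158 mm) and retry.

>>> {"method": "drive_tool", "body": {
  "angular": [
    [0,0,0],
    [0,0,0],
    [0,0,0],
    [0,0,0],
    [0,0,0],
    [0,0,0],
    [0,0,0],
    [0,0,0],
    [0,0,0],
    [0,0,0],
    [0,0,0],
    [0,0,0],
    [0,0,0],
    [0,0,0],
    [0,0,0],
    [0,0,0]
  ],
  "dp": [
    [0,0,-1],
    [0,0,-1],
    [0,0,-1],
    [0,0,-1],
    [0,0,-1],
    [0,0,0],
    [0,0,0.5],
    [0,0,0.8],
    [0,0,1],
    [0,0,1],
    [0,0,1],
    [0,0,1],
    [0,0,1],
    [0,0,1],
    [0,0,1],
    [0,0,1]
  ],
  "hand": [0.5,0.5,0.5,0.5,0.5,0.5,0.5,0.5,0.5,0,0,0,0,0,0,0]
}}

```text
clock: 7.88
ee_pos: [0.6295, -0.1515, 0.1774]
tool_rot: [-0.025, 3.141, -0.003]
wrist_force: [-0.4, -9.0, -0.6]
width: 0.0114
grasp_force: 30.0
```

Gripped (11.4 mm). Turning clockwise.

>>> {"method": "drive_tool", "body": {
  "angular": [
    [0,0,0.1],
    [0,0,0.2],
    [0,0,0.3],
    [0,0,0.4],
    [0,0,0.5],
    [0,0,0.6],
    [0,0,0.7],
    [0,0,0.8],
    [0,0,0.9],
    [0,0,1.0],
    [0,0,1.1],
    [0,0,1.2],
    [0,0,1.27],
    [0,0,1.27],
    [0,0,1.27],
    [0,0,1.27]
  ],
  "dp": [
    [0,-0.15,0],
    [0,-0.15,0],
    [0,-0.15,0],
    [0,-0.15,0],
    [0,-0.15,0],
    [0,-0.15,0],
    [0,-0.15,0],
    [0,-0.15,0],
    [0,-0.15,0],
    [0,-0.15,0],
    [0,-0.15,0],
    [0,-0.15,0],
    [0,-0.15,0],
    [0,-0.15,0],
    [0,-0.15,0],
    [0,-0.15,0]
  ],
  "hand": [0,0,0,0,0,0,0,0,0,0,0,0,0,0,0,0]
}}

```text
clock: 9.22
ee_pos: [0.6296, -0.1517, 0.1773]
tool_rot: [1.841, 2.546, 0.001]
wrist_force: [1.2, 5.3, 2.8]
width: 0.0113
grasp_force: 30.0
```

Run:
```python
from h import *
s=get_state(); print(s['ee_pos'],th_now(),s['wrist_torque'])
goto(([.630,-.151,.26],th_now()),([.53,-.297,.26],np.pi/2))
```

```text
[ 0.62963339 -0.1517493   0.17733192] 0.3186861747756189 [ 1.02926045 -0.30533724 -0.13636386]
dp [0.06, 0.06, -8.27] ang [0.001, -0.0, 0.0]
dp [-10.67, -14.01, -8.28] ang [0.001, 0.0, -1.252]
```

>>> {"method": "drive_tool", "body": {
  "angular": [
    [0,0,0],
    [0,0,0],
    [0,0,0],
    [0,0,0],
    [0,0,0],
    [0,0,0],
    [0,0,-0.2],
    [0,0,-0.4],
    [0,0,-0.6],
    [0,0,-0.8],
    [0,0,-1.0],
    [0,0,-1.1],
    [0,0,-1.252],
    [0,0,-1.252],
    [0,0,-1.252],
    [0,0,-1.252],
    [0,0,-1.252],
    [0,0,-1.252]
  ],
  "dp": [
    [0,0,0],
    [0,0,0],
    [0,0,0],
    [0,0,-3],
    [0,0,-6],
    [0,0,-8.3],
    [-10.7,-14,-8.3],
    [-10.7,-14,-8.3],
    [-10.7,-14,-8.3],
    [-10.7,-14,-8.3],
    [-10.7,-14,-8.3],
    [-10.7,-14,-8.3],
    [-10.7,-14,-8.3],
    [-10.7,-14,-8.3],
    [-10.7,-14,-8.3],
    [-10.7,-14,-8.3],
    [-10.7,-14,-8.3],
    [-10.7,-14,-8.3]
  ],
  "hand": [0.5,0.5,0.5,0.5,0.5,0.5,0.5,0.5,0.5,0.5,0.5,0.5,0.5,0.5,0.5,0.5,0.5,0.5]
}}

```text
clock: 10.72
ee_pos: [0.5294, -0.2973, 0.26]
tool_rot: [-0.007, -3.141, 0.0]
wrist_force: [0.1, 0.4, -0.4]
width: 0.0457
grasp_force: 0.0
```

Run:
```python
from h import *
s=get_state(); print(s['clock'],s['ee_pos'],th_now())
p=cams.camera('wrist');w=cams.camera('scene')
for c in (p,w):
  for n in ['lever_post','chute_end','kit1']: print(n,[(np.round(r['position'],4).tolist(),round(r['score'],2)) for r in cams.spot_point(n,c)])
a=cv2.resize(w['img'][225:325,190:340,::-1],(600,400),interpolation=cv2.INTER_CUBIC); cv2.imwrite('pics/k3.png',np.hstack([a[:,:400],cv2.resize(p['img'][:300,150:450,::-1],(400,400))]))
```

```text
10.7167 [ 0.52939206 -0.29732793  0.25996983] 1.5665365983684425
lever_post [([0.5284, -0.2975, 0.1132], 0.9)]
chute_end [([0.4324, -0.4636, -0.0032], 0.58)]
kit1 [([0.3789, -0.1175, 0.0011], 0.26)]
lever_post [([0.5248, -0.2989, 0.1105], 0.71), ([0.4732, 0.1609, -0.0048], 0.2)]
chute_end [([0.6301, -0.0545, 0.018], 0.62)]
kit1 [([0.599, 0.2763, 0.0023], 0.81), ([0.474, 0.3215, 0.0016], 0.64), ([0.3834, 0.492, -0.0017], 0.61), ([0.3008, 0.2667, -0.0048], 0.59), ([0.4724, 0.1578, -0.0032], 0.56)]
```

View pics/k3.png

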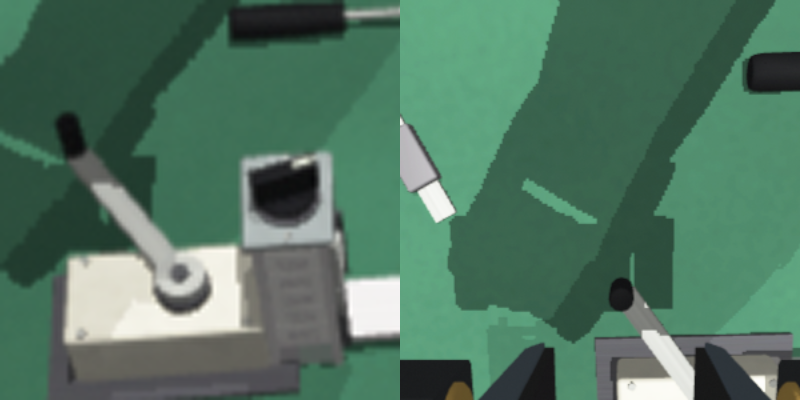

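The knob bar at (283,180) now lies along the chute direction, so the shutter is open, and the post sits between the fingers. Kit A was knocked to about (0.472, 0.159); I'll re-measure it before placing. Next the lever arc.

Run:
```python
from h import *
s=get_state(); R0=R.from_rotvec(s['tool_rot']).as_matrix(); p0=np.array(s['ee_pos'])
h=np.array([.6304,-.2265])
for q in np.r_[np.arange(0,1.21,.1),1.25,1.3]:
    a=-2.527-q; P=np.r_[h+.125*np.array([np.cos(a),np.sin(a)]),.100]; print(round(q,2),np.round(R0.T@(P-p0)*100,1).tolist())
```

```text
0.0 [0.1, -0.1, 16.0]
0.1 [0.8, 0.9, 16.0]
0.2 [1.4, 2.0, 16.0]
0.3 [1.8, 3.2, 16.0]
0.4 [2.1, 4.4, 16.0]
0.5 [2.4, 5.6, 16.0]
0.6 [2.4, 6.9, 16.0]
0.7 [2.4, 8.1, 16.0]
0.8 [2.2, 9.4, 16.0]
0.9 [1.9, 10.6, 16.0]
1.0 [1.5, 11.8, 16.0]
1.1 [1.0, 12.9, 16.0]
1.2 [0.4, 14.0, 16.0]
1.25 [0.0, 14.5, 16.0]
1.3 [-0.4, 15.0, 16.0]
```

>>> {"method": "drive_tool", "body": {
  "angular": [
    [0,0,0],
    [0,0,0],
    [0,0,0],
    [0,0,0],
    [0,0,0],
    [0,0,0],
    [0,0,0],
    [0,0,0.03],
    [0,0,0.06],
    [0,0,0.1],
    [0,0,0.14],
    [0,0,0.18],
    [0,0,0.2],
    [0,0,0.24],
    [0,0,0.28],
    [0,0,0.32],
    [0,0,0.35],
    [0,0,0.37],
    [0,0,0.4],
    [0,0,0.4]
  ],
  "dp": [
    [0,0,4],
    [0,0,8],
    [0,0,12],
    [0,0,15],
    [0,0,16],
    [0,0,16],
    [0,0,16],
    [0.8,0.9,16],
    [1.4,2.0,16],
    [1.8,3.2,16],
    [2.1,4.4,16],
    [2.4,5.6,16],
    [2.4,6.9,16],
    [2.4,8.1,16],
    [2.2,9.4,16],
    [1.9,10.6,16],
    [1.5,11.8,16],
    [1.0,12.9,16],
    [0.4,14.0,16],
    [0,14.5,16]
  ],
  "hand": [0.5,0.5,0.5,0.5,0.4,0.35,0.35,0.35,0.35,0.35,0.35,0.35,0.35,0.35,0.35,0.35,0.35,0.35,0.35,0.35]
}}

```text
clock: 12.78
ee_pos: [0.5319, -0.1518, 0.1027]
tool_rot: [0.629, 3.074, -0.001]
wrist_force: [0.2, 0.1, 0.7]
width: 0.0319
grasp_force: 0.0
```

Run:
```python
from h import *
s=get_state(); print(s['clock'],s['ee_pos'],s['wrist_force'])
p=cams.camera('side');w=cams.camera('scene')
for c in (p,w):
  for n in ['lever_post']: print(n,[(np.round(r['position'],4).tolist(),round(r['score'],2)) for r in cams.spot_point(n,c)])
a=cv2.resize(w['img'][215:315,190:290,::-1],(400,400),interpolation=cv2.INTER_CUBIC); b=cv2.resize(p['img'][130:230,270:370,::-1],(400,400),interpolation=cv2.INTER_CUBIC);cv2.imwrite('pics/k4.png',np.hstack([a,b]))
```

```text
12.7833 [ 0.5319312  -0.15184699  0.10266906] [0.1742795  0.09918243 0.72894377]
lever_post []
lever_post [([0.5267, -0.298, 0.1119], 0.66)]
```

View pics/k4.png

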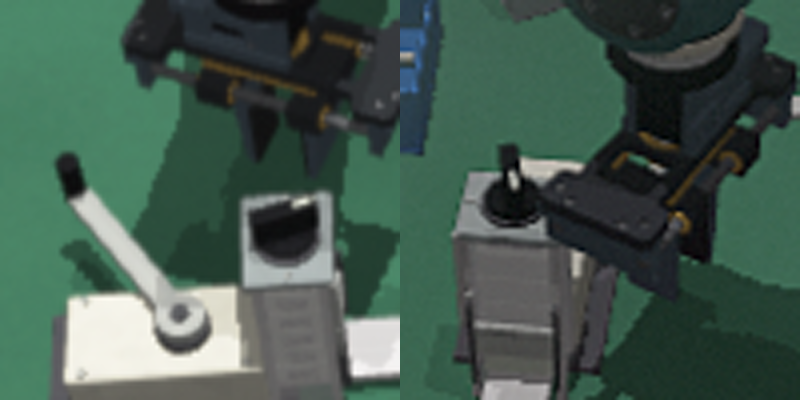

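Run:
```python
from h import *
w=cams.camera('scene'); p=cams.camera('side')
t=np.array([.39,.92,0]); x=np.array([.92,-.39,0])
for z in (.07,.085,.1,.115,.13): print(z,[proj(w,np.array([.5319,-.1518,z])+t*a+x*b).tolist() for a in(-.02,.02) for b in (-.016,0,.016)])
```

```text
0.07 [[260.0, 254.0], [257.0, 259.0], [255.0, 264.0], [273.0, 258.0], [271.0, 263.0], [269.0, 268.0]]
0.085 [[259.0, 251.0], [257.0, 256.0], [254.0, 260.0], [273.0, 255.0], [271.0, 260.0], [268.0, 265.0]]
0.1 [[259.0, 248.0], [256.0, 253.0], [254.0, 257.0], [273.0, 252.0], [270.0, 257.0], [268.0, 261.0]]
0.115 [[258.0, 245.0], [256.0, 249.0], [253.0, 254.0], [272.0, 249.0], [270.0, 253.0], [267.0, 258.0]]
0.13 [[258.0, 241.0], [255.0, 246.0], [253.0, 251.0], [272.0, 245.0], [269.0, 250.0], [267.0, 255.0]]
```

The lever was missed. Three observations (knob, post, fingertip size in the wrist image) agree that the fingertips sit about 9 mm behind the reported TCP, not 17 mm ahead. From here I use tip_z ≈ ee_z + 9 mm and return to the rest side.

```bash
cat >> h.py <<'E'
def arc(z,qs,lift):
    s=get_state(); R0=R.from_rotvec(s['tool_rot']).as_matrix(); p0=np.array(s['ee_pos'])
    h=np.array([.6304,-.2265])
    for q in qs:
        a=-2.527-q; P=np.r_[h+.125*np.array([np.cos(a),np.sin(a)]),z]; print(round(q,2),np.round(R0.T@(P-p0)*100,1).tolist(),np.round(R.from_matrix(R0.T@rot(1.57-.333*q)).as_rotvec()[2],2))
E
python3 - <<'E'
from h import *
arc(.15,[0],0)
E
```

```text
0 [-5.6, -13.5, -4.9] -0.4
```

>>> {"method": "drive_tool", "body": {
  "angular": [
    [0,0,0],
    [0,0,-0.1],
    [0,0,-0.2],
    [0,0,-0.3],
    [0,0,-0.4],
    [0,0,-0.4],
    [0,0,-0.4],
    [0,0,-0.4],
    [0,0,-0.4],
    [0,0,-0.4],
    [0,0,-0.4],
    [0,0,-0.4],
    [0,0,-0.4]
  ],
  "dp": [
    [0,0,-4],
    [-2,-3.5,-4.9],
    [-4,-7,-4.9],
    [-5.6,-10.5,-4.9],
    [-5.6,-13.5,-4.9],
    [-5.6,-13.5,-4.9],
    [-5.6,-13.5,-4.9],
    [-5.6,-13.5,-2],
    [-5.6,-13.5,0],
    [-5.6,-13.5,2.3],
    [-5.6,-13.5,2.3],
    [-5.6,-13.5,2.3],
    [-5.6,-13.5,2.3]
  ],
  "hand": [0.5,0.5,0.5,0.5,0.5,0.5,0.5,0.5,0.5,0.5,0.35,0.35,0.35]
}}

```text
clock: 14.17
ee_pos: [0.5291, -0.2982, 0.0782]
tool_rot: [0.005, 3.141, -0.001]
wrist_force: [-0.1, -0.4, 0.8]
width: 0.0323
grasp_force: 0.0
```

Run:
```python
from h import *
s=get_state(); print(s['ee_pos'],s['tool_rot'],th_now(),s['wrist_force'])
arc(.078,np.r_[0,np.arange(.1,1.21,.1),1.25,1.3],0)
```

```text
[ 0.52911908 -0.29824723  0.07816381] [ 4.63699491e-03  3.14090944e+00 -6.12310456e-04] 1.567843551895181 [-0.06313353 -0.37967219  0.83117862]
0.0 [0.1, -0.0, 0.0] -0.0
0.1 [0.8, 1.0, 0.0] 0.03
0.2 [1.3, 2.1, 0.0] 0.06
0.3 [1.8, 3.3, 0.0] 0.1
0.4 [2.1, 4.5, 0.0] 0.13
0.5 [2.3, 5.7, 0.0] 0.16
0.6 [2.4, 7.0, 0.0] 0.2
0.7 [2.4, 8.2, 0.0] 0.23
0.8 [2.2, 9.5, 0.0] 0.26
0.9 [1.9, 10.7, 0.0] 0.3
1.0 [1.5, 11.9, 0.0] 0.33
1.1 [1.0, 13.0, 0.0] 0.36
1.2 [0.3, 14.1, 0.0] 0.4
1.25 [-0.0, 14.6, 0.0] 0.41
1.3 [-0.4, 15.1, 0.0] 0.43
```

>>> {"method": "drive_tool", "body": {
  "angular": [
    [0,0,0.03],
    [0,0,0.06],
    [0,0,0.1],
    [0,0,0.13],
    [0,0,0.16],
    [0,0,0.2],
    [0,0,0.23],
    [0,0,0.26],
    [0,0,0.3],
    [0,0,0.33],
    [0,0,0.36],
    [0,0,0.4],
    [0,0,0.41],
    [0,0,0.41]
  ],
  "dp": [
    [0.8,1.0,0],
    [1.3,2.1,0],
    [1.8,3.3,0],
    [2.1,4.5,0],
    [2.3,5.7,0],
    [2.4,7.0,0],
    [2.4,8.2,0],
    [2.2,9.5,0],
    [1.9,10.7,0],
    [1.5,11.9,0],
    [1.0,13.0,0],
    [0.3,14.1,0],
    [0,14.6,0],
    [0,14.6,0]
  ],
  "hand": [0.35,0.35,0.35,0.35,0.35,0.35,0.35,0.35,0.35,0.35,0.35,0.35,0.35,0.35]
}}

```text
clock: 15.33
ee_pos: [0.5295, -0.1518, 0.0783]
tool_rot: [0.643, 3.074, -0.001]
wrist_force: [-4.2, -3.4, 1.6]
width: 0.032
grasp_force: 2.4
```

Run:
```python
from h import *
s=get_state(); print(s['ee_pos'],s['wrist_force'])
w=cams.camera('scene'); p=cams.camera('side')
for c in (w,p):
  for n in ['lever_post','cartridge1']: print(n,[(np.round(r['position'],4).tolist(),round(r['score'],2)) for r in cams.spot_point(n,c)][:4])
a=cv2.resize(w['img'][225:325,220:320,::-1],(400,400),interpolation=cv2.INTER_CUBIC); b=cv2.resize(p['img'][160:260,255:355,::-1],(400,400),interpolation=cv2.INTER_CUBIC);cv2.imwrite('pics/k5.png',np.hstack([a,b]))
```

```text
[ 0.52949585 -0.15176697  0.07834988] [-4.1587366  -3.38115123  1.58286696]
lever_post [([0.5226, -0.1566, 0.1116], 0.87), ([0.5992, 0.2754, 0.0013], 0.66)]
cartridge1 [([0.6284, -0.0547, 0.0176], 0.76)]
lever_post [([0.5249, -0.1594, 0.1078], 0.46)]
cartridge1 [([0.6301, -0.054, 0.0178], 0.81), ([0.5996, 0.2764, -0.001], 0.17)]
```

View pics/k5.png

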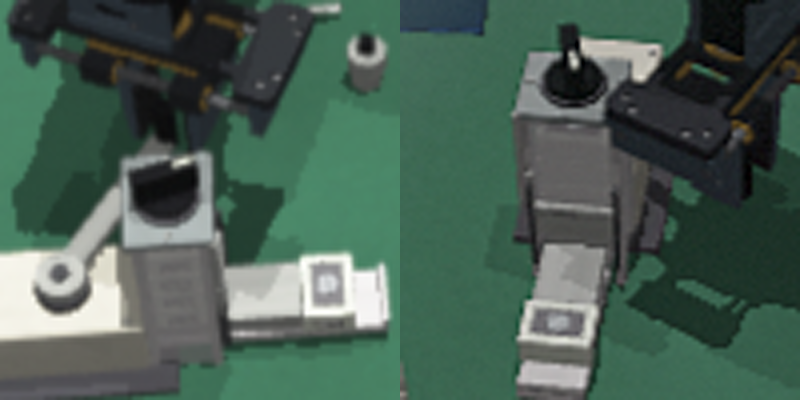

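The cartridge is out at the chute end (325,285 in the left crop) and the lever is at about 1.19 rad. I nudge it to the stop, then bring it back.

Run:
```python
from h import *
arc(.078,[1.29,1.2,1.1,1,.9,.8,.7,.6,.5,.4,.3,.2,.1,0,-.04],0)
```

```text
1.29 [-0.2, 0.6, 0.0] 0.02
1.2 [0.1, -0.5, 0.0] -0.01
1.1 [0.2, -1.8, 0.0] -0.05
1 [0.3, -3.0, 0.0] -0.08
0.9 [0.2, -4.3, 0.0] -0.11
0.8 [-0.1, -5.5, 0.0] -0.15
0.7 [-0.4, -6.7, 0.0] -0.18
0.6 [-0.9, -7.9, 0.0] -0.21
0.5 [-1.4, -9.0, 0.0] -0.24
0.4 [-2.1, -10.0, 0.0] -0.28
0.3 [-2.9, -11.0, 0.0] -0.31
0.2 [-3.8, -11.9, 0.0] -0.34
0.1 [-4.7, -12.7, 0.0] -0.38
0 [-5.8, -13.4, 0.0] -0.41
-0.04 [-6.2, -13.6, 0.0] -0.42
```

>>> {"method": "drive_tool", "body": {
  "angular": [
    [0,0,0.02],
    [0,0,0.02],
    [0,0,-0.01],
    [0,0,-0.05],
    [0,0,-0.08],
    [0,0,-0.11],
    [0,0,-0.15],
    [0,0,-0.18],
    [0,0,-0.21],
    [0,0,-0.24],
    [0,0,-0.28],
    [0,0,-0.31],
    [0,0,-0.34],
    [0,0,-0.38],
    [0,0,-0.41],
    [0,0,-0.41],
    [0,0,-0.41],
    [0,0,-0.41],
    [0,0,-0.41],
    [0,0,-0.41]
  ],
  "dp": [
    [-0.2,0.5,0],
    [-0.2,0.5,0],
    [0.1,-0.5,0],
    [0.2,-1.8,0],
    [0.3,-3,0],
    [0.2,-4.3,0],
    [-0.1,-5.5,0],
    [-0.4,-6.7,0],
    [-0.9,-7.9,0],
    [-1.4,-9,0],
    [-2.1,-10,0],
    [-2.9,-11,0],
    [-3.8,-11.9,0],
    [-4.7,-12.7,0],
    [-5.8,-13.4,0],
    [-5.8,-13.4,0],
    [-5.8,-13.4,-3],
    [-5.8,-13.4,-7],
    [-5.8,-13.4,-11],
    [-5.8,-13.4,-14]
  ],
  "hand": [0.35,0.35,0.35,0.35,0.35,0.35,0.35,0.35,0.35,0.35,0.35,0.35,0.35,0.35,0.35,0.35,0.35,0.35,0.45,0.45]
}}

```text
clock: 17.3
ee_pos: [0.5287, -0.2984, 0.2211]
tool_rot: [0.006, 3.139, -0.002]
wrist_force: [-0.2, -1.1, -0.2]
width: 0.0408
grasp_force: 0.0
```

Run:
```python
from h import *
w=cams.camera('scene'); p=cams.camera('side')
for c in (w,p):
  for n in ['lever_post','cartridge1']: print(n,[(np.round(r['position'],4).tolist(),round(r['score'],2)) for r in cams.spot_point(n,c)][:4])
K=dict(K0);K['A']=(.472,.158,-1.4)
for c in (w,p):
  for k in K: r=fitkit(c,K[k]); print(k,np.round(r[0],4),r[1:])
print(get_state()['ee_pos'])
goto(([.6291,-.0545,.22],0.016),([.6291,-.0545,.023],.016))
```

```text
lever_post [([0.5254, -0.2954, 0.1124], 0.76)]
cartridge1 [([0.6327, -0.0567, 0.0179], 0.64)]
lever_post [([0.6269, -0.0501, 0.0205], 0.54), ([0.5274, -0.3011, 0.1066], 0.53)]
cartridge1 [([0.6271, -0.0538, 0.0177], 0.66), ([0.6301, -0.1494, 0.0208], 0.51)]
A [ 0.4733  0.1585 -1.2966] (np.float64(3506.1111111111113), 4951)
B [ 0.4708  0.3183 -1.5712] (np.float64(3503.777777777778), 4951)
C [0.5973 0.2747 1.6831] (np.float64(3301.5555555555557), 4951)
A [ 0.4718  0.1575 -1.2935] (np.float64(5566.777777777777), 7858)
B [ 0.4687  0.3181 -1.5685] (np.float64(5299.888888888889), 8210)
C [0.5967 0.2736 1.6897] (np.float64(5581.555555555556), 8237)
[ 0.52762135 -0.29783182  0.2161373 ]
dp [-10.07, 24.36, -0.38] ang [-0.0, -0.001, 1.552]
dp [-10.09, 24.35, 19.32] ang [-0.0, -0.001, 1.552]
```

>>> {"method": "drive_tool", "body": {
  "angular": [
    [0,0,0.12],
    [0,0,0.24],
    [0,0,0.36],
    [0,0,0.48],
    [0,0,0.6],
    [0,0,0.72],
    [0,0,0.84],
    [0,0,0.96],
    [0,0,1.08],
    [0,0,1.2],
    [0,0,1.32],
    [0,0,1.44],
    [0,0,1.552],
    [0,0,1.552],
    [0,0,1.552],
    [0,0,1.552]
  ],
  "dp": [
    [-1,2,-0.5],
    [-2,4.5,-0.5],
    [-3,7,-0.5],
    [-4,9,-0.5],
    [-5,12,-0.5],
    [-6,14,-0.5],
    [-7,16,-0.5],
    [-8,18,-0.5],
    [-9,20,-0.5],
    [-10,22,-0.5],
    [-10.1,24.4,-0.5],
    [-10.1,24.4,-0.5],
    [-10.1,24.4,-0.5],
    [-10.1,24.4,-0.5],
    [-10.1,24.4,-0.5],
    [-10.1,24.4,-0.5]
  ],
  "hand": [0.85,0.85,0.85,0.85,0.85,0.85,0.85,0.85,0.85,0.85,0.85,0.85,0.85,0.85,0.85,0.85]
}}

```text
clock: 18.93
ee_pos: [0.6296, -0.0548, 0.2212]
tool_rot: [-2.199, -2.242, 0.001]
wrist_force: [-1.0, -0.6, -0.6]
width: 0.0773
grasp_force: 0.0
```

Run:
```python
from h import *
w=cams.camera('wrist'); save(w,'w5')
for n in ['chute_end','cartridge1','kit1','lever_hinge']: print(n,[(np.round(r['position'],4).tolist(),round(r['score'],2),proj(w,r['position']).tolist()) for r in cams.spot_point(n,w)][:4])
s=get_state();print(s['clock'],s['ee_pos'],th_now())
CB=np.array([[a*.017,b*.023,z] for a in(-1,1) for b in(-1,1) for z in(.02,.042)])
```

```text
chute_end []
cartridge1 [([0.6315, -0.0521, 0.02], 0.59, [320.0, 213.0]), ([0.3769, -0.1196, 0.0022], 0.28, [70.0, 270.0])]
kit1 []
lever_hinge []
19.1833 [ 0.62995012 -0.05486641  0.22196988] 0.016841716920735134
```

View pics/w5.png

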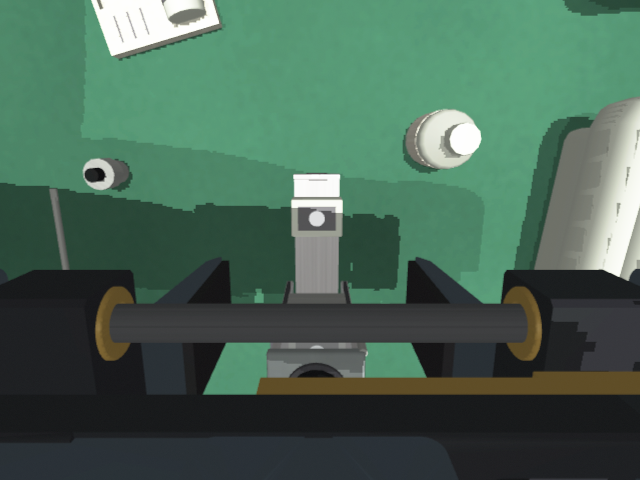

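The cartridge sits at (317,218), centred between the fingers and aligned. Descend and close.

>>> {"method": "drive_tool", "body": {
  "angular": [
    [0,0,0],
    [0,0,0],
    [0,0,0],
    [0,0,0],
    [0,0,0],
    [0,0,0],
    [0,0,0],
    [0,0,0],
    [0,0,0],
    [0,0,0],
    [0,0,0],
    [0,0,0],
    [0,0,0],
    [0,0,0],
    [0,0,0]
  ],
  "dp": [
    [0.1,0,4],
    [0.1,0,8],
    [0.1,0,12],
    [0.1,0,15],
    [0.1,0,17.5],
    [0.1,0,19],
    [0.1,0,19.8],
    [0.1,0,19.8],
    [0.1,0,19.8],
    [0.1,0,19.8],
    [0.1,0,19.8],
    [0.1,0,19.8],
    [0.1,0,19.8],
    [0.1,0,19.8],
    [0.1,0,19.8]
  ],
  "hand": [0.85,0.85,0.85,0.85,0.85,0.85,0.85,0.85,0.45,0.45,0.45,0.45,0.45,0.45,0.45]
}}

```text
clock: 20.43
ee_pos: [0.6304, -0.0537, 0.0248]
tool_rot: [2.203, 2.239, 0.001]
wrist_force: [-1.7, -0.7, 7.4]
width: 0.0454
grasp_force: 30.0
```

>>> {"method": "drive_tool", "body": {
  "angular": [
    [0,0,0],
    [0,0,0],
    [0,0,0],
    [0,0,0],
    [0,0,0],
    [0,0,0]
  ],
  "dp": [
    [0,0,-1],
    [0,0,-3],
    [0,0,-6],
    [0,0,-10],
    [0,0,-12],
    [0,0,-12]
  ],
  "hand": [0.3,0.3,0.3,0.3,0.3,0.3]
}}

```text
clock: 20.93
ee_pos: [0.6327, -0.054, 0.1498]
tool_rot: [2.199, 2.235, 0.007]
wrist_force: [1.1, -0.6, -0.0]
width: 0.0457
grasp_force: 30.0
```

Run:
```python
from h import *
s=get_state();print(s['clock'],s['ee_pos'],th_now(),s['width'],s['grasp_force'],s['wrist_force'])
w=cams.camera('wrist'); p=cams.camera('side'); q=cams.camera('scene')
for c in (w,p,q): print([(np.round(r['position'],4).tolist(),round(r['score'],2),proj(c,r['position']).tolist()) for r in cams.spot_point('cartridge1',c)][:4])
a=proj(p,s['ee_pos']).astype(int)
cr=lambda p,a:cv2.resize(p['img'][a[1]-40:a[1]+40,a[0]-40:a[0]+40,::-1],(390,390),interpolation=cv2.INTER_CUBIC)
cv2.imwrite('pics/g1.png',np.hstack([cr(p,a),cr(q,proj(q,s['ee_pos']).astype(int))]))
goto(([.446,.3185,.145],np.pi/2))
```

```text
20.9333 [ 0.63267675 -0.05401132  0.14979682] 0.016076209269112605 0.04569849538513895 29.999869465827942 [ 1.11863029 -0.57550578 -0.02747964]
[([0.6351, -0.0501, 0.1442], 0.88, [322.0, 278.0]), ([0.6279, -0.0554, 0.0225], 0.16, [310.0, 234.0])]
[([0.632, -0.0531, 0.1407], 0.59, [289.0, 214.0]), ([0.6259, -0.1508, 0.0216], 0.58, [301.0, 218.0])]
[]
dp [37.5, -17.72, -0.18] ang [-0.002, -0.002, -1.555]
```

View pics/g1.png

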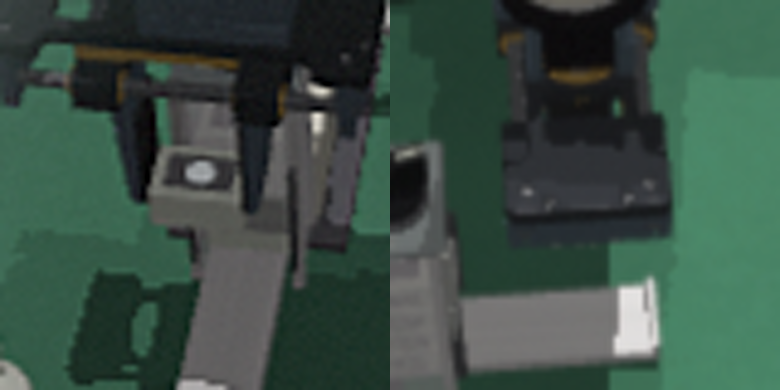

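Cartridge held: the near fingertip at (250,212) in the left crop is about two thirds down its side, and the chute is empty in the right crop. Carry it over tray B.

>>> {"method": "drive_tool", "body": {
  "angular": [
    [0,0,-0.1],
    [0,0,-0.2],
    [0,0,-0.3],
    [0,0,-0.4],
    [0,0,-0.5],
    [0,0,-0.6],
    [0,0,-0.7],
    [0,0,-0.8],
    [0,0,-0.9],
    [0,0,-1.0],
    [0,0,-1.1],
    [0,0,-1.2],
    [0,0,-1.3],
    [0,0,-1.4],
    [0,0,-1.5],
    [0,0,-1.555],
    [0,0,-1.555],
    [0,0,-1.555],
    [0,0,-1.555],
    [0,0,-1.555]
  ],
  "dp": [
    [2,-1,-0.2],
    [5,-2.5,-0.2],
    [8,-4,-0.2],
    [11,-5,-0.2],
    [14,-6.5,-0.2],
    [17,-8,-0.2],
    [20,-9.5,-0.2],
    [23,-11,-0.2],
    [26,-12,-0.2],
    [29,-13.5,-0.2],
    [32,-15,-0.2],
    [34,-16,-0.2],
    [36,-17,-0.2],
    [37.7,-17.7,-0.2],
    [37.7,-17.7,-0.2],
    [37.7,-17.7,-0.2],
    [37.7,-17.7,-0.2],
    [37.7,-17.7,-0.2],
    [37.7,-17.7,-0.2],
    [37.7,-17.7,-0.2]
  ],
  "hand": [0.3,0.3,0.3,0.3,0.3,0.3,0.3,0.3,0.3,0.3,0.3,0.3,0.3,0.3,0.3,0.3,0.3,0.3,0.3,0.3]
}}

```text
clock: 22.9
ee_pos: [0.447, 0.3201, 0.1458]
tool_rot: [-0.003, -3.141, 0.0]
wrist_force: [0.1, 0.2, -0.3]
width: 0.0455
grasp_force: 30.0
```

```bash
cat >> h.py <<'E'
def look(names=('cartridge1','kit1'),cs=('wrist','side','scene'),n=6):
    s=get_state();print('t',round(s['clock'],2),np.round(s['ee_pos'],4),'th',round(th_now(),4),'w',round(s['width'],4),'gf',round(s['grasp_force'],1),np.round(s['wrist_force'],1))
    for c in cs:
        p=cams.camera(c)
        for m in names: print(c,m,[(np.round(r['position'],4).tolist(),round(r['score'],2)) for r in cams.spot_point(m,p)][:n])
E
python3 - <<'E'
from h import *
look()
goto(([.446,.3205,.012],np.pi/2))
E
```

```text
t 22.9 [0.447  0.3201 0.1458] th 1.569 w 0.0455 gf 30.0 [ 0.1  0.2 -0.3]
wrist cartridge1 [([0.4517, 0.3233, 0.1401], 0.73)]
wrist kit1 [([0.466, 0.3211, -0.0005], 0.96), ([0.2956, 0.265, 0.0003], 0.75), ([0.4716, 0.1573, 0.0014], 0.74), ([0.598, 0.2767, 0.0029], 0.72), ([0.3828, 0.491, 0.0012], 0.72)]
side cartridge1 [([0.6251, -0.1519, 0.0209], 0.52), ([0.6318, -0.152, 0.0004], 0.21)]
side kit1 [([0.2975, 0.2626, 0.0031], 0.87), ([0.5994, 0.2778, -0.0006], 0.84), ([0.4738, 0.1603, -0.0002], 0.79), ([0.469, 0.3196, 0.0034], 0.7)]
scene cartridge1 [([0.4529, 0.3227, 0.1397], 0.76), ([0.6004, 0.4453, -0.0013], 0.36)]
scene kit1 [([0.3846, 0.491, 0.0015], 0.91), ([0.297, 0.2693, -0.0026], 0.9), ([0.4743, 0.1605, -0.0033], 0.76), ([0.6001, 0.2754, 0.0036], 0.66), ([0.4756, 0.3195, 0.0021], 0.65)]
dp [0.1, 0.01, 13.41] ang [0.0, 0.0, 0.0]
```

Run:
```python
from h import *
s=get_state(); e=s['ee_pos']; p=cams.camera('wrist'); print(e)
S=4; I=cv2.resize(p['img'][130:330,220:420,::-1],None,fx=S,fy=S,interpolation=cv2.INTER_CUBIC)
def pl(pts,col):
    Ti=np.linalg.inv(p['cam_to_world']); uv=[]
    for X in pts:
        q=Ti@np.append(X,1); uv.append([(p['fx']*q[0]/q[2]+p['cx']-220+.5)*S,(p['fy']*q[1]/q[2]+p['cy']-130+.5)*S])
    cv2.polylines(I,[np.array(uv,np.int32)],True,col,1)
zt=e[2]-.0048+.022
pl([[e[0]+a*.017,e[1]+b*.023,zt] for a,b in((-1,-1),(-1,1),(1,1),(1,-1))],(0,0,255))
pl([[.446+a*.022,.3205+b*.028,.013] for a,b in((-1,-1),(-1,1),(1,1),(1,-1))],(255,0,0))
pl([[.470+a*.05,.3205+b*.065,.013] for a,b in((-1,-1),(-1,1),(1,1),(1,-1))],(255,0,255))
cv2.imwrite('pics/p1.png',I[:600])
```

```text
[0.44700641 0.32042148 0.14607402]
```

View pics/p1.png

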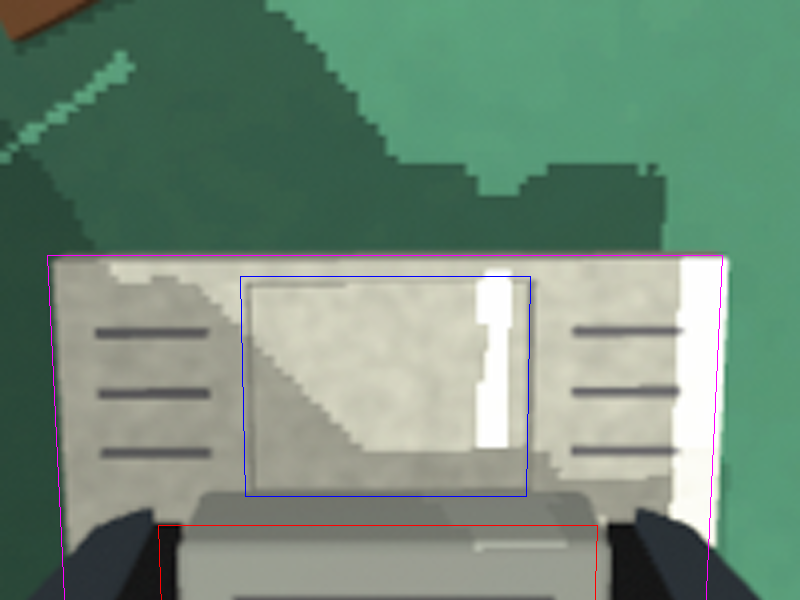

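The tray outline matches the projection (pink). The cartridge rides about 2–3 mm in +x of the TCP, so I shift by 3 mm and lower.

>>> {"method": "drive_tool", "body": {
  "angular": [
    [0,0,0],
    [0,0,0],
    [0,0,0],
    [0,0,0],
    [0,0,0],
    [0,0,0],
    [0,0,0],
    [0,0,0],
    [0,0,0],
    [0,0,0],
    [0,0,0],
    [0,0,0]
  ],
  "dp": [
    [0.3,0,3],
    [0.3,0,6],
    [0.3,0,9],
    [0.3,0,10.5],
    [0.3,0,11.5],
    [0.3,0,12],
    [0.3,0,12.5],
    [0.3,0,12.8],
    [0.3,0,13.1],
    [0.3,0,13.3],
    [0.3,0,13.3],
    [0.3,0,13.3]
  ],
  "hand": [0.3,0.3,0.3,0.3,0.3,0.3,0.3,0.3,0.3,0.3,0.3,0.3]
}}

```text
clock: 24.4
ee_pos: [0.4442, 0.3205, 0.0134]
tool_rot: [-0.0, 3.141, 0.0]
wrist_force: [0.1, -0.6, -0.2]
width: 0.0455
grasp_force: 30.0
```

>>> {"method": "drive_tool", "body": {
  "angular": [
    [0,0,0],
    [0,0,0],
    [0,0,0],
    [0,0,0]
  ],
  "dp": [
    [0,0,0.15],
    [0,0,0.3],
    [0,0,0.4],
    [0,0,0.4]
  ],
  "hand": [0.3,0.3,0.3,0.3]
}}

```text
clock: 24.73
ee_pos: [0.4439, 0.3204, 0.0088]
tool_rot: [0.0, -3.141, 0.0]
wrist_force: [0.2, 0.9, -0.7]
width: 0.0455
grasp_force: 30.0
```

>>> {"method": "drive_tool", "body": {
  "angular": [
    [0,0,0],
    [0,0,0],
    [0,0,0],
    [0,0,0],
    [0,0,0],
    [0,0,0],
    [0,0,0],
    [0,0,0],
    [0,0,0],
    [0,0,0],
    [0,0,0]
  ],
  "dp": [
    [0,0,0],
    [0,0,0],
    [0,0,0],
    [0,0,0],
    [0,0,-1],
    [0,0,-3],
    [0,0,-7],
    [0,0,-11],
    [0,0,-15],
    [0,0,-20],
    [0,0,-20]
  ],
  "hand": [0.65,0.65,0.65,0.65,0.65,0.65,0.65,0.65,0.65,0.65,0.65]
}}

```text
clock: 25.65
ee_pos: [0.4463, 0.3219, 0.2165]
tool_rot: [-0.0, 3.134, 0.007]
wrist_force: [-0.2, 0.7, 1.3]
width: 0.0594
grasp_force: 0.0
```

```bash
cat >> h.py <<'E'
def inkit(p,k,cpos): 
    c,s=np.cos(k[2]),np.sin(k[2]); d=np.array(cpos[:2])-np.array(k[:2]); return np.round([(c*d[0]+s*d[1])*1000,(-s*d[0]+c*d[1])*1000],1)
def top(p,k,zt=.026):
    # rectified top view of the tray at height zt, own frame, 5 px/mm? -> 4 px/mm
    c,s=np.cos(k[2]),np.sin(k[2]); uv=[];Ti=np.linalg.inv(p['cam_to_world'])
    for a,b in((-.07,.055),(.07,.055),(.07,-.055),(-.07,-.055)):
        q=Ti@np.array([k[0]+c*a-s*b,k[1]+s*a+c*b,zt,1]); uv.append([p['fx']*q[0]/q[2]+p['cx'],p['fy']*q[1]/q[2]+p['cy']])
    H=cv2.getPerspectiveTransform(np.float32(uv),np.float32([[0,0],[420,0],[420,330],[0,330]]))
    return cv2.warpPerspective(p['img'],H,(420,330))[...,::-1]
E
python3 - <<'E'
from h import *
look()
p=cams.camera('wrist'); r=fitkit(p,(.47,.3205,-1.57)); k=r[0]; print(np.round(k,4),r[1:])
T=top(p,k); cv2.imwrite('pics/tB.png',T)
# grey panel blob near well centre
g=cv2.cvtColor(T,cv2.COLOR_BGR2GRAY)[150:330,110:310]; print((g[::10,::10]//10).tolist())
goto(([.529,-.298,.20],np.pi/2))
E
```

```text
t 25.65 [0.4463 0.3219 0.2165] th 1.571 w 0.0594 gf 0.0 [-0.2  0.7  1.3]
wrist cartridge1 [([0.448, 0.323, 0.0022], 0.66)]
wrist kit1 [([0.3834, 0.4925, -0.0033], 0.9), ([0.4657, 0.3236, 0.0001], 0.85), ([0.5986, 0.2733, -0.0007], 0.85), ([0.2997, 0.2666, 0.0027], 0.72), ([0.4722, 0.1565, -0.0002], 0.58)]
side cartridge1 [([0.4458, 0.3215, 0.0045], 0.88), ([0.6279, -0.1488, 0.02], 0.44)]
side kit1 [([0.2974, 0.2643, 0.002], 0.9), ([0.596, 0.2763, 0.0002], 0.84), ([0.4724, 0.1573, 0.0038], 0.81), ([0.4661, 0.3209, -0.0006], 0.78)]
scene cartridge1 [([0.4522, 0.3222, 0.0014], 0.47)]
scene kit1 [([0.4737, 0.1596, 0.0], 0.95), ([0.3842, 0.4907, 0.002], 0.94), ([0.2988, 0.2646, -0.0006], 0.73), ([0.5978, 0.2726, 0.0022], 0.64), ([0.4732, 0.3215, -0.0003], 0.63)]
[ 0.4706  0.3213 -1.5697] (np.float64(150.44444444444446), 14548)
[[19, 12, 12, 24, 24, 24, 24, 24, 24, 24, 24, 24, 24, 24, 23, 24, 19, 11, 11, 23], [18, 18, 18, 18, 24, 21, 18, 18, 18, 19, 18, 18, 23, 24, 24, 24, 24, 24, 24, 24], [14, 14, 14, 14, 21, 14, 14, 16, 17, 18, 18, 17, 21, 22, 21, 21, 22, 21, 22, 21], [18, 14, 12, 12, 11
[... 536 characters left out ...]
3], [18, 18, 14, 17, 18, 10, 9, 9, 17, 21, 21, 21, 10, 9, 9, 16, 18, 17, 15, 14], [18, 18, 14, 17, 18, 10, 9, 9, 9, 13, 15, 10, 9, 9, 9, 16, 18, 18, 15, 17], [18, 17, 13, 17, 18, 11, 10, 10, 10, 10, 10, 10, 10, 10, 10, 16, 18, 17, 15, 18], [18, 18, 14, 17, 18, 18, 18, 18, 18, 18, 18, 18, 18, 18, 18, 18, 18, 18, 15, 17], [18, 18, 15, 16, 13, 13, 13, 13, 13, 13, 13, 13, 13, 13, 13, 13, 13, 17, 15, 18], [18, 18, 15, 18, 17, 17, 16, 17, 16, 16, 16, 15, 16, 16, 16, 15, 16, 17, 15, 18], [19, 18, 18, 17, 17, 17, 17, 17, 17, 17, 17, 17, 17, 17, 17, 18, 17, 17, 18, 17], [13, 13, 13, 13, 12, 12, 12, 12, 12, 12, 12, 12, 12, 12, 12, 12, 12, 12, 12, 12]]
dp [-8.53, -61.82, 0.85] ang [-0.001, -0.002, 0.0]
```

Rectified view of B: the grey panel's centre is at own (-1,-26) mm, inside the well. Back to the lever.

>>> {"method": "drive_tool", "body": {
  "angular": [
    [0,0,0],
    [0,0,0],
    [0,0,0],
    [0,0,0],
    [0,0,0],
    [0,0,0],
    [0,0,0],
    [0,0,0],
    [0,0,0],
    [0,0,0],
    [0,0,0],
    [0,0,0],
    [0,0,0],
    [0,0,0],
    [0,0,0],
    [0,0,0],
    [0,0,0],
    [0,0,0],
    [0,0,0]
  ],
  "dp": [
    [-8.5,-61.8,0.8],
    [-8.5,-61.8,0.8],
    [-8.5,-61.8,0.8],
    [-8.5,-61.8,0.8],
    [-8.5,-61.8,0.8],
    [-8.5,-61.8,0.8],
    [-8.5,-61.8,0.8],
    [-8.5,-61.8,0.8],
    [-8.5,-61.8,0.8],
    [-8.5,-61.8,0.8],
    [-8.5,-61.8,0.8],
    [-8.5,-61.8,0.8],
    [-8.5,-61.8,0.8],
    [-8.5,-61.8,0.8],
    [-8.5,-61.8,0.8],
    [-8.5,-61.8,0.8],
    [-8.5,-61.8,0.8],
    [-8.5,-61.8,0.8],
    [-8.5,-61.8,0.8]
  ],
  "hand": [0.5,0.5,0.5,0.5,0.5,0.5,0.5,0.5,0.5,0.5,0.5,0.5,0.5,0.5,0.5,0.5,0.5,0.5,0.5]
}}

```text
clock: 27.73
ee_pos: [0.5288, -0.2965, 0.2006]
tool_rot: [0.001, -3.141, -0.001]
wrist_force: [0.8, -1.3, -0.1]
width: 0.0454
grasp_force: 0.0
```

Run:
```python
from h import *
s=get_state(); print(s['clock'],s['ee_pos'],th_now())
arc(.078,[0,.2,.4,.6,.8,1,1.2,1.29],0)
```

```text
27.7333 [ 0.52879614 -0.29653175  0.2006077 ] 1.5716825895170927
0 [0.0, -0.2, 12.3] 0.0
0.2 [1.3, 2.0, 12.3] 0.07
0.4 [2.0, 4.3, 12.3] 0.13
0.6 [2.3, 6.8, 12.3] 0.2
0.8 [2.1, 9.3, 12.3] 0.27
1 [1.4, 11.7, 12.3] 0.33
1.2 [0.2, 13.9, 12.3] 0.4
1.29 [-0.4, 14.8, 12.3] 0.43
```

>>> {"method": "drive_tool", "body": {
  "angular": [
    [0,0,0],
    [0,0,0],
    [0,0,0],
    [0,0,0],
    [0,0,0],
    [0,0,0],
    [0,0,0.03],
    [0,0,0.06],
    [0,0,0.1],
    [0,0,0.13],
    [0,0,0.16],
    [0,0,0.2],
    [0,0,0.23],
    [0,0,0.26],
    [0,0,0.3],
    [0,0,0.33],
    [0,0,0.36],
    [0,0,0.4],
    [0,0,0.43],
    [0,0,0.43]
  ],
  "dp": [
    [0,-0.2,4],
    [0,-0.2,8],
    [0,-0.2,11],
    [0,-0.2,12.3],
    [0,-0.2,12.3],
    [0,-0.2,12.3],
    [0.7,0.9,12.3],
    [1.3,2.0,12.3],
    [1.7,3.2,12.3],
    [2.0,4.3,12.3],
    [2.2,5.6,12.3],
    [2.3,6.8,12.3],
    [2.3,8.1,12.3],
    [2.1,9.3,12.3],
    [1.8,10.5,12.3],
    [1.4,11.7,12.3],
    [0.9,12.8,12.3],
    [0.2,13.9,12.3],
    [-0.4,14.8,12.3],
    [-0.4,14.8,12.3]
  ],
  "hand": [0.5,0.5,0.5,0.5,0.35,0.35,0.35,0.35,0.35,0.35,0.35,0.35,0.35,0.35,0.35,0.35,0.35,0.35,0.35,0.35]
}}

```text
clock: 29.4
ee_pos: [0.533, -0.15, 0.0801]
tool_rot: [-0.668, -3.069, 0.005]
wrist_force: [-16.8, -21.4, 4.3]
width: 0.0323
grasp_force: 13.0
```

Run:
```python
from h import *
look(('cartridge1','lever_post'),('side','scene'),3)
arc(.078,[1.29,1.2,1,.8,.6,.4,.2,.1,0],0)
```

```text
t 29.4 [ 0.533  -0.15    0.0801] th 1.1423 w 0.0323 gf 13.0 [-16.8 -21.4   4.3]
side cartridge1 [([0.4437, 0.3238, 0.0027], 0.96), ([0.6277, -0.0546, 0.0204], 0.67)]
side lever_post [([0.6306, -0.2282, 0.1095], 0.6), ([0.5258, -0.1584, 0.1095], 0.48)]
scene cartridge1 [([0.4463, 0.3208, 0.0047], 0.7), ([0.6279, -0.0535, 0.0224], 0.65)]
scene lever_post [([0.5247, -0.1552, 0.1118], 0.64)]
1.29 [0.1, 0.2, 0.2] 0.0
1.2 [0.3, -0.9, 0.2] -0.03
1 [0.4, -3.4, 0.2] -0.09
0.8 [0.1, -5.8, 0.2] -0.16
0.6 [-0.7, -8.2, 0.2] -0.23
0.4 [-2.0, -10.3, 0.2] -0.29
0.2 [-3.7, -12.2, 0.2] -0.36
0.1 [-4.7, -13.0, 0.2] -0.39
0 [-5.7, -13.6, 0.2] -0.43
```

>>> {"method": "drive_tool", "body": {
  "angular": [
    [0,0,-0.03],
    [0,0,-0.06],
    [0,0,-0.09],
    [0,0,-0.13],
    [0,0,-0.16],
    [0,0,-0.2],
    [0,0,-0.23],
    [0,0,-0.26],
    [0,0,-0.29],
    [0,0,-0.33],
    [0,0,-0.36],
    [0,0,-0.39],
    [0,0,-0.43],
    [0,0,-0.43],
    [0,0,-0.43],
    [0,0,-0.43],
    [0,0,-0.43],
    [0,0,-0.43]
  ],
  "dp": [
    [0.2,-1.1,0],
    [0.3,-2.4,0],
    [0.3,-3.6,0],
    [0.2,-4.8,0],
    [0,-6.0,0],
    [-0.4,-7.2,0],
    [-0.8,-8.4,0],
    [-1.4,-9.5,0],
    [-2.1,-10.5,0],
    [-2.9,-11.5,0],
    [-3.8,-12.4,0],
    [-4.8,-13.2,0],
    [-5.8,-13.8,0],
    [-5.8,-13.8,0],
    [-5.8,-13.8,-4],
    [-5.8,-13.8,-8],
    [-5.8,-13.8,-12],
    [-5.8,-13.8,-14]
  ],
  "hand": [0.35,0.35,0.35,0.35,0.35,0.35,0.35,0.35,0.35,0.35,0.35,0.35,0.35,0.35,0.35,0.45,0.45,0.45]
}}

```text
clock: 31.2
ee_pos: [0.5298, -0.2995, 0.2247]
tool_rot: [0.001, 3.136, -0.005]
wrist_force: [0.3, 0.5, 0.9]
width: 0.0409
grasp_force: 0.0
```

Run:
```python
from h import *
look(('cartridge1','lever_post'),('side','scene'),3)
goto(([.6297,-.054,.22],0.016))
```

```text
t 31.2 [ 0.5298 -0.2995  0.2247] th 1.5699 w 0.0409 gf 0.0 [0.3 0.5 0.9]
side cartridge1 [([0.6248, -0.0525, 0.0205], 0.79), ([0.4445, 0.3217, 0.0044], 0.76), ([0.4261, -0.4685, -0.0019], 0.7)]
side lever_post [([0.5314, -0.299, 0.1095], 0.85)]
scene cartridge1 [([0.4511, 0.3253, 0.0036], 0.55), ([0.625, -0.0504, 0.0217], 0.55)]
scene lever_post [([0.5306, -0.2958, 0.1135], 0.59)]
dp [-10.19, 24.45, -0.24] ang [-0.0, -0.001, 1.555]
```

>>> {"method": "drive_tool", "body": {
  "angular": [
    [0,0,0.12],
    [0,0,0.24],
    [0,0,0.36],
    [0,0,0.48],
    [0,0,0.6],
    [0,0,0.72],
    [0,0,0.84],
    [0,0,0.96],
    [0,0,1.08],
    [0,0,1.2],
    [0,0,1.32],
    [0,0,1.44],
    [0,0,1.555],
    [0,0,1.555],
    [0,0,1.555],
    [0,0,1.555]
  ],
  "dp": [
    [-1,2,-0.2],
    [-2,4.5,-0.2],
    [-3,7,-0.2],
    [-4,9,-0.2],
    [-5,12,-0.2],
    [-6,14,-0.2],
    [-7,16,-0.2],
    [-8,18,-0.2],
    [-9,20,-0.2],
    [-10,22,-0.2],
    [-10,24.5,-0.2],
    [-10,24.5,-0.2],
    [-10,24.5,-0.2],
    [-10,24.5,-0.2],
    [-10,24.5,-0.2],
    [-10,24.5,-0.2]
  ],
  "hand": [0.85,0.85,0.85,0.85,0.85,0.85,0.85,0.85,0.85,0.85,0.85,0.85,0.85,0.85,0.85,0.85]
}}

```text
clock: 32.83
ee_pos: [0.6279, -0.0542, 0.2194]
tool_rot: [-2.199, -2.243, 0.001]
wrist_force: [0.1, 0.3, 0.3]
width: 0.0774
grasp_force: 0.0
```

```bash
cat >> h.py <<'E'
def cartchute():
    # top face of the cartridge on the chute, from the wrist picture: grey panel centroid at z .042
    p=cams.camera('wrist'); im=p['img'].astype(int); c=proj(p,[.629,-.0535,.042]).astype(int)
    g=im[c[1]-45:c[1]+45,c[0]-45:c[0]+45]; sub=(g.max(2)<110)&(g.max(2)-g.min(2)<25)
    n,l,st,ct=cv2.connectedComponentsWithStats(sub.astype(np.uint8))
    for i in range(1,n):
        if st[i,4]>100: print(st[i].tolist(),'ctr bbox ->',np.round(ray(p,c[0]-45+st[i,0]+st[i,2]/2-.5,c[1]-45+st[i,1]+st[i,3]/2-.5,.042),4))
E
python3 - <<'E'
from h import *
look(('cartridge1',),('wrist',),3); cartchute()
goto(([.6297,-.054,.024],0.016))
E
```

```text
t 32.83 [ 0.6279 -0.0542  0.2194] th 0.0196 w 0.0774 gf 0.0 [0.1 0.3 0.3]
wrist cartridge1 [([0.6268, -0.0533, 0.0214], 0.7)]
[25, 35, 37, 22, 535] ctr bbox -> [ 0.6276 -0.0538  0.042 ]
dp [0.04, 0.17, 19.58] ang [-0.0, -0.0, 0.001]
```

>>> {"method": "drive_tool", "body": {
  "angular": [
    [0,0,0],
    [0,0,0],
    [0,0,0],
    [0,0,0],
    [0,0,0],
    [0,0,0],
    [0,0,0],
    [0,0,0],
    [0,0,0],
    [0,0,0],
    [0,0,0],
    [0,0,0],
    [0,0,0],
    [0,0,0],
    [0,0,0],
    [0,0,0],
    [0,0,0],
    [0,0,0],
    [0,0,0],
    [0,0,0]
  ],
  "dp": [
    [-0.1,0,4],
    [-0.1,0,8],
    [-0.1,0,12],
    [-0.1,0,15],
    [-0.1,0,17.5],
    [-0.1,0,19],
    [-0.1,0,19.6],
    [-0.1,0,19.6],
    [-0.1,0,19.6],
    [-0.1,0,19.6],
    [-0.1,0,19.6],
    [-0.1,0,19.6],
    [-0.1,0,19.6],
    [-0.1,0,19.6],
    [-0.1,0,19.6],
    [-0.1,0,18.5],
    [-0.1,0,16],
    [-0.1,0,12],
    [-0.1,0,8],
    [-0.1,0,7]
  ],
  "hand": [0.85,0.85,0.85,0.85,0.85,0.85,0.85,0.85,0.3,0.3,0.3,0.3,0.3,0.3,0.3,0.3,0.3,0.3,0.3,0.3]
}}

```text
clock: 34.65
ee_pos: [0.631, -0.0555, 0.1568]
tool_rot: [2.199, 2.235, 0.007]
wrist_force: [0.5, 0.0, 0.3]
width: 0.0456
grasp_force: 30.0
```

Run:
```python
from h import *
look(('cartridge1','kit1'),n=6)
goto(([.6215,.2775,.145],np.pi/2+.12),([.6215,.2775,.145],np.pi/2+.117))
```

```text
t 34.65 [ 0.631  -0.0555  0.1568] th 0.0161 w 0.0456 gf 30.0 [0.5 0.  0.3]
wrist cartridge1 [([0.6307, -0.0526, 0.1516], 0.86)]
wrist kit1 []
side cartridge1 [([0.4446, 0.3233, 0.0028], 0.68), ([0.6273, -0.0511, 0.145], 0.67), ([0.6265, -0.1523, 0.0193], 0.39)]
side kit1 [([0.4698, 0.1618, 0.0008], 0.89), ([0.471, 0.3193, 0.0031], 0.87), ([0.2971, 0.2661, 0.0027], 0.8), ([0.5984, 0.2759, -0.0012], 0.68)]
scene cartridge1 [([0.4476, 0.3242, 0.0029], 0.73)]
scene kit1 [([0.3837, 0.4893, -0.0014], 0.81), ([0.4748, 0.3211, -0.0005], 0.74), ([0.4745, 0.1603, -0.004], 0.59), ([0.5983, 0.2751, -0.0009], 0.56), ([0.3021, 0.2664, -0.0021], 0.56)]
dp [33.26, -0.08, 0.38] ang [-0.001, -0.002, -1.675]
dp [33.26, -0.08, 0.38] ang [-0.001, -0.002, -1.672]
```

>>> {"method": "drive_tool", "body": {
  "angular": [
    [0,0,-0.11],
    [0,0,-0.22],
    [0,0,-0.33],
    [0,0,-0.44],
    [0,0,-0.55],
    [0,0,-0.66],
    [0,0,-0.77],
    [0,0,-0.88],
    [0,0,-0.99],
    [0,0,-1.1],
    [0,0,-1.21],
    [0,0,-1.32],
    [0,0,-1.43],
    [0,0,-1.54],
    [0,0,-1.67],
    [0,0,-1.67],
    [0,0,-1.67],
    [0,0,-1.67],
    [0,0,-1.67]
  ],
  "dp": [
    [2,0,0],
    [5,0,0],
    [8,0,0],
    [11,0,0],
    [14,0,0],
    [17,0,0],
    [19,0,0],
    [21,0,0],
    [23,0,0],
    [25,0,0],
    [27,-0.2,0],
    [29,-0.4,0],
    [31,-0.6,0],
    [33.3,-0.6,0],
    [33.3,-0.6,0],
    [33.3,-0.6,0],
    [33.3,-0.6,0],
    [33.3,-0.6,0],
    [33.3,-0.6,0]
  ],
  "hand": [0.3,0.3,0.3,0.3,0.3,0.3,0.3,0.3,0.3,0.3,0.3,0.3,0.3,0.3,0.3,0.3,0.3,0.3,0.3]
}}

```text
clock: 36.68
ee_pos: [0.6169, 0.277, 0.1498]
tool_rot: [0.175, -3.136, 0.0]
wrist_force: [-0.4, -0.5, -0.9]
width: 0.0457
grasp_force: 30.0
```

Run:
```python
from h import *
look(('cartridge1','kit1'),n=6)
for c in('side','scene'):
    p=cams.camera(c); r=fitkit(p,(.5977,.2755,1.686)); print(c,np.round(r[0],4),r[1:])
goto(([.6215,.2783,.010],1.686))
```

```text
t 36.68 [0.6169 0.277  0.1498] th 1.6823 w 0.0457 gf 30.0 [-0.4 -0.5 -0.9]
wrist cartridge1 [([0.6158, 0.2777, 0.1438], 0.9)]
wrist kit1 [([0.4764, 0.1566, 0.0016], 0.89), ([0.4677, 0.3233, 0.0016], 0.79), ([0.596, 0.2766, 0.0031], 0.57)]
side cartridge1 [([0.4451, 0.3233, 0.0038], 0.64)]
side kit1 [([0.4684, 0.3215, 0.002], 0.82), ([0.2955, 0.265, 0.0018], 0.76), ([0.5989, 0.2784, -0.0011], 0.68), ([0.4768, 0.1614, 0.0018], 0.61), ([0.4292, -0.0185, 0.0029], 0.57)]
scene cartridge1 [([0.6154, 0.2793, 0.1459], 0.69)]
scene kit1 [([0.5995, 0.2757, 0.0023], 0.74), ([0.4733, 0.322, 0.0014], 0.71), ([0.3, 0.2651, -0.0001], 0.65), ([0.626, -0.1517, 0.1797], 0.59), ([0.3852, 0.4896, 0.0002], 0.56)]
side [0.5963 0.2739 1.68  ] (np.float64(6581.444444444444), 9240)
scene [0.5976 0.2744 1.6795] (np.float64(5009.666666666667), 6672)
dp [-0.46, 0.01, 14.01] ang [0.0, 0.0, -0.0]
```

>>> {"method": "drive_tool", "body": {
  "angular": [
    [0,0,0],
    [0,0,0],
    [0,0,0],
    [0,0,0],
    [0,0,0],
    [0,0,0],
    [0,0,0],
    [0,0,0],
    [0,0,0],
    [0,0,0],
    [0,0,0],
    [0,0,0],
    [0,0,0]
  ],
  "dp": [
    [-0.45,0,3],
    [-0.45,0,6],
    [-0.45,0,9],
    [-0.45,0,11],
    [-0.45,0,12],
    [-0.45,0,12.5],
    [-0.45,0,13],
    [-0.45,0,13.3],
    [-0.45,0,13.6],
    [-0.45,0,13.8],
    [-0.45,0,13.9],
    [-0.45,0,14],
    [-0.45,0,14]
  ],
  "hand": [0.3,0.3,0.3,0.3,0.3,0.3,0.3,0.3,0.3,0.3,0.3,0.3,0.3]
}}

```text
clock: 38.32
ee_pos: [0.6215, 0.2783, 0.0102]
tool_rot: [-0.181, 3.136, 0.0]
wrist_force: [-0.2, -0.5, -0.1]
width: 0.0456
grasp_force: 30.0
```

>>> {"method": "drive_tool", "body": {
  "angular": [
    [0,0,0],
    [0,0,0],
    [0,0,0],
    [0,0,0],
    [0,0,0],
    [0,0,0],
    [0,0,0],
    [0,0,0],
    [0,0,0],
    [0,0,0],
    [0,0,0],
    [0,0,0]
  ],
  "dp": [
    [0,0,0.1],
    [0,0,0.1],
    [0,0,0.1],
    [0,0,0.1],
    [0,0,0.1],
    [0,0,-1],
    [0,0,-3],
    [0,0,-7],
    [0,0,-11],
    [0,0,-15],
    [0,0,-20],
    [0,0,-20]
  ],
  "hand": [0.3,0.65,0.65,0.65,0.65,0.65,0.65,0.65,0.65,0.65,0.65,0.65]
}}

```text
clock: 39.32
ee_pos: [0.6241, 0.2794, 0.2185]
tool_rot: [-0.18, 3.128, 0.005]
wrist_force: [0.9, 0.7, 0.8]
width: 0.0593
grasp_force: 0.0
```

Run:
```python
from h import *
look(('cartridge1',),n=6)
p=cams.camera('side'); k=fitkit(p,(.5977,.2755,1.686))[0]; g=cv2.cvtColor(top(p,k),cv2.COLOR_BGR2GRAY)[150:330,110:310]; print(k)
for r in (g[::10,::8]//10): print(*['%2d'%v for v in r])
goto(([.529,-.298,.20],np.pi/2))
```

```text
t 39.32 [0.6241 0.2794 0.2185] th 1.6861 w 0.0593 gf 0.0 [0.9 0.7 0.8]
wrist cartridge1 [([0.4468, 0.3234, 0.0044], 0.93), ([0.6224, 0.2782, 0.0076], 0.67), ([0.4673, 0.3216, 0.0002], 0.28)]
side cartridge1 [([0.4469, 0.3219, 0.0072], 0.68), ([0.6208, 0.2773, 0.0065], 0.54)]
scene cartridge1 [([0.62, 0.2787, 0.0068], 0.8), ([0.4482, 0.3227, 0.0026], 0.47)]
[0.59638195 0.27401768 1.69041684]
11 11 11 12 14 14 13 13 14 14 14 13 13 14 14 14 14 13 13 14 14 14 14 13 13
11 11 11 11 11 10 10 11 12 14 14 14 13 13 14 14 14 14 14 14 13 13 14 14 14
11 11 11 11 11 10  9 10 11 11 13 13 12 12 13 13 13 13 14 13 12 11 13 13 13
11 11 11 11 11 10  9 10 10 10 10 10 10 10  9 10 10 10 10 10 10 10  8  8  9
10  9 10 11 10 11 11 13 15 15 14 14 14 14 14 14 14 14 14 14 15 14 10  9  9
 9  9 10 11 10 11 10  9 10 10 11 12 11 12 11 12 11 11 11 12 14 14 10  8  8
11 11 11 11 10 11 10  6  6  7  6  7  9  9  8  7  7  7  6  9 14 14 10  7  6
11 11 11 11 11 11 10  6  5  6  9 15 17 17 16 10  7  7  6 10 14 14 10  7  7
 9  9 10 11 10 11 10  6  5  5 10 16 16 16 17 14  8  7  7 10 14 14 10  7  6
11 10 11 11 10 11 10  6  5  5 10 16 16 16 17 13  7  7  7  9 14 13 10  8  6
11 11 11 11 11 11 10  6  5  5  6 10 15 16 13  8  7  7  7  9 14 13 10  7  6
 9 10 10 11 11 11  9  7  6  6  5  6  7  7  7  8  8  7  7  9 14 13 10  8  8
 8  9 10 11 11 11 10 10 10 11 11 12 13 13 13 13 13 12 12 13 14 13 10  9  9
11 11 11 11 10 10 10 11 11 17 18 13 12 13 14 14 13 14 14 13 13 12 10 10 10
11 11 11 11 12  9  8 11 11  9 10 11 10 10 10 10 10 11 12 12 12 13 12 11 10
13 17 14 17 18 17 16 18 18 19 18 18 15 11 10 12 13 11 10 10 10 10 15 15 14
13 12 12 11 10 10 11 13 13 12 11 11 11 10  9 10 10 10  9  9  9  9 11 13 13
 8  8  8  8  8  8  8  7  7  8  8  8  8  8  8  8  8  8  8  8  8  8  8  8  8
dp [15.72, -56.16, 0.91] ang [-0.001, -0.002, 0.115]
```

Tray C is good: panel at about own (+1,-25) mm. Third stroke.

>>> {"method": "drive_tool", "body": {
  "angular": [
    [0,0,0.115],
    [0,0,0.115],
    [0,0,0.115],
    [0,0,0.115],
    [0,0,0.115],
    [0,0,0.115],
    [0,0,0.115],
    [0,0,0.115],
    [0,0,0.115],
    [0,0,0.115],
    [0,0,0.115],
    [0,0,0.115],
    [0,0,0.115],
    [0,0,0.115],
    [0,0,0.115],
    [0,0,0.115],
    [0,0,0.115],
    [0,0,0.115],
    [0,0,0.115]
  ],
  "dp": [
    [15.8,-56.2,0.9],
    [15.8,-56.2,0.9],
    [15.8,-56.2,0.9],
    [15.8,-56.2,0.9],
    [15.8,-56.2,0.9],
    [15.8,-56.2,0.9],
    [15.8,-56.2,0.9],
    [15.8,-56.2,0.9],
    [15.8,-56.2,0.9],
    [15.8,-56.2,0.9],
    [15.8,-56.2,0.9],
    [15.8,-56.2,0.9],
    [15.8,-56.2,0.9],
    [15.8,-56.2,0.9],
    [15.8,-56.2,0.9],
    [15.8,-56.2,0.9],
    [15.8,-56.2,0.9],
    [15.8,-56.2,0.9],
    [15.8,-56.2,0.9]
  ],
  "hand": [0.5,0.5,0.5,0.5,0.5,0.5,0.5,0.5,0.5,0.5,0.5,0.5,0.5,0.5,0.5,0.5,0.5,0.5,0.5]
}}

```text
clock: 41.25
ee_pos: [0.5292, -0.297, 0.2008]
tool_rot: [0.003, -3.141, -0.001]
wrist_force: [-0.7, -0.4, 0.3]
width: 0.0456
grasp_force: 0.0
```

Run:
```python
from h import *
s=get_state(); print(s['clock'],s['ee_pos'],th_now())
arc(.078,[0,.2,.4,.6,.8,1,1.2,1.27],0)
```

```text
41.25 [ 0.5292254  -0.29703083  0.20075686] 1.5723975815395081
0 [0.1, -0.2, 12.3] 0.0
0.2 [1.3, 2.0, 12.3] 0.07
0.4 [2.1, 4.4, 12.3] 0.14
0.6 [2.4, 6.9, 12.3] 0.2
0.8 [2.1, 9.4, 12.3] 0.27
1 [1.4, 11.8, 12.3] 0.34
1.2 [0.3, 14.0, 12.3] 0.4
1.27 [-0.2, 14.7, 12.3] 0.43
```

>>> {"method": "drive_tool", "body": {
  "angular": [
    [0,0,0],
    [0,0,0],
    [0,0,0],
    [0,0,0],
    [0,0,0],
    [0,0,0],
    [0,0,0.03],
    [0,0,0.06],
    [0,0,0.1],
    [0,0,0.13],
    [0,0,0.16],
    [0,0,0.2],
    [0,0,0.23],
    [0,0,0.26],
    [0,0,0.3],
    [0,0,0.33],
    [0,0,0.36],
    [0,0,0.4],
    [0,0,0.43],
    [0,0,0.43]
  ],
  "dp": [
    [0,-0.2,4],
    [0,-0.2,8],
    [0,-0.2,11],
    [0,-0.2,12.3],
    [0,-0.2,12.3],
    [0,-0.2,12.3],
    [0.7,0.9,12.3],
    [1.3,2.0,12.3],
    [1.7,3.2,12.3],
    [2.0,4.3,12.3],
    [2.2,5.6,12.3],
    [2.3,6.8,12.3],
    [2.3,8.1,12.3],
    [2.1,9.3,12.3],
    [1.8,10.5,12.3],
    [1.4,11.7,12.3],
    [0.9,12.8,12.3],
    [0.2,13.9,12.3],
    [-0.2,14.7,12.3],
    [-0.2,14.7,12.3]
  ],
  "hand": [0.5,0.5,0.5,0.5,0.35,0.35,0.35,0.35,0.35,0.35,0.35,0.35,0.35,0.35,0.35,0.35,0.35,0.35,0.35,0.35]
}}

```text
clock: 42.92
ee_pos: [0.5322, -0.1512, 0.0803]
tool_rot: [0.669, 3.067, -0.003]
wrist_force: [-5.2, -10.3, -1.5]
width: 0.0322
grasp_force: 5.8
```

Run:
```python
from h import *
look(('cartridge1','lever_post'),('side','scene'),4)
```

```text
t 42.92 [ 0.5322 -0.1512  0.0803] th 1.1414 w 0.0322 gf 5.8 [ -5.2 -10.3  -1.5]
side cartridge1 [([0.6185, 0.2797, 0.0066], 0.73), ([0.4468, 0.3237, 0.0052], 0.72), ([0.6241, -0.0563, 0.0158], 0.66)]
side lever_post [([0.5263, -0.1551, 0.1078], 0.62)]
scene cartridge1 [([0.6233, -0.0558, 0.0233], 0.67), ([0.6211, 0.2757, 0.0032], 0.58)]
scene lever_post [([0.5252, -0.1576, 0.1112], 0.76)]
```

>>> {"method": "drive_tool", "body": {
  "angular": [
    [0,0,0],
    [0,0,0],
    [0,0,-0.06],
    [0,0,-0.09],
    [0,0,-0.13],
    [0,0,-0.16],
    [0,0,-0.2],
    [0,0,-0.23],
    [0,0,-0.26],
    [0,0,-0.29],
    [0,0,-0.33],
    [0,0,-0.36],
    [0,0,-0.39],
    [0,0,-0.43],
    [0,0,-0.43],
    [0,0,-0.43],
    [0,0,-0.43],
    [0,0,-0.43],
    [0,0,-0.43]
  ],
  "dp": [
    [0,0.2,0],
    [0.1,-1.1,0],
    [0.2,-2.4,0],
    [0.2,-3.6,0],
    [0.1,-4.8,0],
    [-0.1,-6.0,0],
    [-0.5,-7.2,0],
    [-0.9,-8.3,0],
    [-1.5,-9.4,0],
    [-2.2,-10.4,0],
    [-3.0,-11.4,0],
    [-3.9,-12.3,0],
    [-4.9,-13.1,0],
    [-5.9,-13.7,0],
    [-5.9,-13.7,0],
    [-5.9,-13.7,-4],
    [-5.9,-13.7,-8],
    [-5.9,-13.7,-12],
    [-5.9,-13.7,-14]
  ],
  "hand": [0.35,0.35,0.35,0.35,0.35,0.35,0.35,0.35,0.35,0.35,0.35,0.35,0.35,0.35,0.35,0.35,0.45,0.45,0.45]
}}

```text
clock: 44.8
ee_pos: [0.529, -0.3008, 0.2245]
tool_rot: [0.001, 3.136, -0.005]
wrist_force: [0.1, 0.1, 0.6]
width: 0.0405
grasp_force: 0.0
```

Run:
```python
from h import *
look(('cartridge1','lever_post'),('side','scene'),3)
goto(([.6285,-.0542,.22],0.016))
```

```text
t 44.8 [ 0.529  -0.3008  0.2245] th 1.5699 w 0.0405 gf 0.0 [0.1 0.1 0.6]
side cartridge1 [([0.6186, 0.2797, 0.0061], 0.69), ([0.4461, 0.3226, 0.004], 0.6), ([0.6265, -0.0524, 0.0182], 0.58)]
side lever_post [([0.5297, -0.2994, 0.1072], 0.78)]
scene cartridge1 [([0.621, 0.2768, 0.0045], 0.81), ([0.6261, -0.0571, 0.0234], 0.73)]
scene lever_post [([0.5279, -0.298, 0.1162], 0.58)]
dp [-10.15, 24.56, -0.25] ang [-0.0, -0.001, 1.555]
```

>>> {"method": "drive_tool", "body": {
  "angular": [
    [0,0,0.12],
    [0,0,0.24],
    [0,0,0.36],
    [0,0,0.48],
    [0,0,0.6],
    [0,0,0.72],
    [0,0,0.84],
    [0,0,0.96],
    [0,0,1.08],
    [0,0,1.2],
    [0,0,1.32],
    [0,0,1.44],
    [0,0,1.555],
    [0,0,1.555],
    [0,0,1.555],
    [0,0,1.555]
  ],
  "dp": [
    [-1,2,-0.2],
    [-2,4.5,-0.2],
    [-3,7,-0.2],
    [-4,9,-0.2],
    [-5,12,-0.2],
    [-6,14,-0.2],
    [-7,16,-0.2],
    [-8,18,-0.2],
    [-9,20,-0.2],
    [-10,22,-0.2],
    [-10.1,24.5,-0.2],
    [-10.1,24.5,-0.2],
    [-10.1,24.5,-0.2],
    [-10.1,24.5,-0.2],
    [-10.1,24.5,-0.2],
    [-10.1,24.5,-0.2]
  ],
  "hand": [0.85,0.85,0.85,0.85,0.85,0.85,0.85,0.85,0.85,0.85,0.85,0.85,0.85,0.85,0.85,0.85]
}}

```text
clock: 46.43
ee_pos: [0.6281, -0.0554, 0.2194]
tool_rot: [-2.199, -2.242, 0.001]
wrist_force: [-0.0, -0.2, 0.4]
width: 0.0772
grasp_force: 0.0
```

Run:
```python
from h import *
look(('cartridge1',),('wrist',),3); cartchute()
```

```text
t 46.43 [ 0.6281 -0.0554  0.2194] th 0.0195 w 0.0772 gf 0.0 [-0.  -0.2  0.4]
wrist cartridge1 [([0.6284, -0.0552, 0.0216], 0.96), ([0.6298, -0.1502, 0.0029], 0.6)]
[26, 35, 37, 23, 534] ctr bbox -> [ 0.6278 -0.0545  0.042 ]
```

Centred. Grasp and lift.

>>> {"method": "drive_tool", "body": {
  "angular": [
    [0,0,0],
    [0,0,0],
    [0,0,0],
    [0,0,0],
    [0,0,0],
    [0,0,0],
    [0,0,0],
    [0,0,0],
    [0,0,0],
    [0,0,0],
    [0,0,0],
    [0,0,0],
    [0,0,0],
    [0,0,0],
    [0,0,0],
    [0,0,0],
    [0,0,0],
    [0,0,0],
    [0,0,0],
    [0,0,0]
  ],
  "dp": [
    [0,0,4],
    [0,0,8],
    [0,0,12],
    [0,0,15],
    [0,0,17.5],
    [0,0,19],
    [0,0,19.6],
    [0,0,19.6],
    [0,0,19.6],
    [0,0,19.6],
    [0,0,19.6],
    [0,0,19.6],
    [0,0,19.6],
    [0,0,19.6],
    [0,0,19.6],
    [0,0,18.5],
    [0,0,16],
    [0,0,12],
    [0,0,8],
    [0,0,7]
  ],
  "hand": [0.85,0.85,0.85,0.85,0.85,0.85,0.85,0.85,0.3,0.3,0.3,0.3,0.3,0.3,0.3,0.3,0.3,0.3,0.3,0.3]
}}

```text
clock: 48.25
ee_pos: [0.6312, -0.0556, 0.1568]
tool_rot: [2.2, 2.235, 0.007]
wrist_force: [1.2, -0.8, 0.8]
width: 0.0456
grasp_force: 30.0
```

Run:
```python
from h import *
look(('cartridge1','kit1'),n=6)
for c in('side','scene'):
    p=cams.camera(c); r=fitkit(p,(.4725,.159,-1.295)); print(c,np.round(r[0],4),r[1:],well(r[0]))
k=r[0]; goto((list(well(k))+[.145],k[2]+np.pi))
```

```text
t 48.25 [ 0.6312 -0.0556  0.1568] th 0.0161 w 0.0456 gf 30.0 [ 1.2 -0.8  0.8]
wrist cartridge1 [([0.6276, -0.0564, 0.1541], 0.77)]
wrist kit1 []
side cartridge1 [([0.4465, 0.3235, 0.0034], 0.72), ([0.618, 0.2798, 0.0031], 0.58), ([0.6256, -0.0562, 0.1462], 0.53), ([0.6333, -0.1516, 0.0212], 0.5)]
side kit1 [([0.4687, 0.3211, 0.0014], 0.8), ([0.5976, 0.276, -0.0004], 0.8), ([0.2977, 0.2669, 0.0038], 0.79), ([0.4723, 0.1614, 0.0012], 0.68)]
scene cartridge1 [([0.6211, 0.2763, 0.0048], 0.82), ([0.4502, 0.3222, 0.0051], 0.62)]
scene kit1 [([0.5972, 0.2727, 0.0015], 0.94), ([0.476, 0.3176, -0.0018], 0.82), ([0.3001, 0.2666, -0.003], 0.78), ([0.4733, 0.1598, -0.0021], 0.71), ([0.3844, 0.4912, -0.0008], 0.71), ([0.4503, 0.3222, 0.0055], 0.43)]
side [ 0.4719  0.1575 -1.2924] (np.float64(5622.333333333333), 7914) [0.4488273  0.15087053]
scene [ 0.4731  0.1588 -1.2956] (np.float64(3507.1111111111113), 4950) [0.45003821 0.15226186]
dp [21.04, -17.47, 0.45] ang [-0.001, -0.001, -1.83]
```

>>> {"method": "drive_tool", "body": {
  "angular": [
    [0,0,-0.11],
    [0,0,-0.22],
    [0,0,-0.33],
    [0,0,-0.44],
    [0,0,-0.55],
    [0,0,-0.66],
    [0,0,-0.77],
    [0,0,-0.88],
    [0,0,-0.99],
    [0,0,-1.1],
    [0,0,-1.21],
    [0,0,-1.32],
    [0,0,-1.43],
    [0,0,-1.54],
    [0,0,-1.65],
    [0,0,-1.76],
    [0,0,-1.83],
    [0,0,-1.83],
    [0,0,-1.83],
    [0,0,-1.83]
  ],
  "dp": [
    [1.5,-1,0],
    [3,-2,0],
    [4.5,-3.5,0],
    [6,-5,0],
    [7.5,-6.5,0],
    [9,-8,0],
    [10.5,-9,0],
    [12,-10,0],
    [13.5,-11,0],
    [15,-12,0],
    [16.5,-13.5,0],
    [18,-15,0],
    [19.5,-16.5,0],
    [21.1,-17.4,0],
    [21.1,-17.4,0],
    [21.1,-17.4,0],
    [21.1,-17.4,0],
    [21.1,-17.4,0],
    [21.1,-17.4,0],
    [21.1,-17.4,0]
  ],
  "hand": [0.3,0.3,0.3,0.3,0.3,0.3,0.3,0.3,0.3,0.3,0.3,0.3,0.3,0.3,0.3,0.3,0.3,0.3,0.3,0.3]
}}

```text
clock: 50.47
ee_pos: [0.4511, 0.1528, 0.1499]
tool_rot: [0.427, -3.112, 0.0]
wrist_force: [0.4, 0.4, -0.3]
width: 0.0454
grasp_force: 30.0
```

Run:
```python
from h import *
look(('cartridge1','kit1'),n=6)
p=cams.camera('wrist'); r=fitkit(p,(.4725,.159,-1.295)); print(np.round(r[0],4),r[1:],well(r[0]))
goto(([.4497,.1525,.0095],1.848))
```

```text
t 50.47 [0.4511 0.1528 0.1499] th 1.8433 w 0.0454 gf 30.0 [ 0.4  0.4 -0.3]
wrist cartridge1 [([0.4468, 0.1537, 0.1477], 0.74), ([0.4479, 0.3226, 0.002], 0.56)]
wrist kit1 [([0.475, 0.1564, 0.0033], 0.94)]
side cartridge1 [([0.4437, 0.3228, 0.0015], 0.73), ([0.6197, 0.2778, 0.0027], 0.57), ([0.4477, 0.1509, 0.1439], 0.43), ([0.6315, -0.1526, 0.0186], 0.42)]
side kit1 [([0.2959, 0.2653, 0.0017], 0.82), ([0.601, 0.2767, -0.0009], 0.79), ([0.4689, 0.321, 0.0027], 0.64)]
scene cartridge1 [([0.45, 0.3247, 0.0041], 0.7), ([0.6173, 0.2756, 0.006], 0.65), ([0.4479, 0.1517, 0.1467], 0.55)]
scene kit1 [([0.5979, 0.2762, -0.0005], 0.9), ([0.3837, 0.4914, 0.001], 0.81), ([0.2978, 0.2667, -0.0003], 0.62), ([0.4717, 0.1617, -0.0035], 0.6), ([0.473, 0.3176, -0.0006], 0.58)]
[ 0.474   0.16   -1.2961] (np.float64(7486.888888888889), 24456) [0.45092516 0.1534603 ]
dp [0.15, 0.01, 14.05] ang [0.0, -0.0, -0.002]
```

>>> {"method": "drive_tool", "body": {
  "angular": [
    [0,0,0],
    [0,0,0],
    [0,0,0],
    [0,0,0],
    [0,0,0],
    [0,0,0],
    [0,0,0],
    [0,0,0],
    [0,0,0],
    [0,0,0],
    [0,0,0],
    [0,0,0],
    [0,0,0]
  ],
  "dp": [
    [0,0,3],
    [0,0,6],
    [0,0,9],
    [0,0,11],
    [0,0,12],
    [0,0,12.5],
    [0,0,13],
    [0,0,13.3],
    [0,0,13.6],
    [0,0,13.8],
    [0,0,13.9],
    [0,0,14.1],
    [0,0,14.1]
  ],
  "hand": [0.3,0.3,0.3,0.3,0.3,0.3,0.3,0.3,0.3,0.3,0.3,0.3,0.3]
}}

```text
clock: 52.05
ee_pos: [0.4512, 0.1529, 0.009]
tool_rot: [-0.431, 3.112, 0.0]
wrist_force: [0.3, -0.1, 0.4]
width: 0.0457
grasp_force: 30.0
```

>>> {"method": "drive_tool", "body": {
  "angular": [
    [0,0,0],
    [0,0,0],
    [0,0,0],
    [0,0,0],
    [0,0,0],
    [0,0,0],
    [0,0,0],
    [0,0,0],
    [0,0,0],
    [0,0,0],
    [0,0,0],
    [0,0,0]
  ],
  "dp": [
    [0,0,0],
    [0,0,0],
    [0,0,0],
    [0,0,0],
    [0,0,0],
    [0,0,-1],
    [0,0,-3],
    [0,0,-7],
    [0,0,-11],
    [0,0,-15],
    [0,0,-22],
    [0,0,-22]
  ],
  "hand": [0.65,0.65,0.65,0.65,0.65,0.65,0.65,0.65,0.65,0.65,0.65,0.65]
}}

```text
clock: 53.05
ee_pos: [0.4516, 0.153, 0.2336]
tool_rot: [-0.43, 3.108, 0.001]
wrist_force: [1.5, 0.5, -0.5]
width: 0.0594
grasp_force: 0.0
```

Run:
```python
from h import *
look(('cartridge1',),n=6)
p=cams.camera('wrist'); r=fitkit(p,(.4725,.159,-1.295)); k=r[0]; print(np.round(k,4),r[1:])
g=cv2.cvtColor(top(p,k),cv2.COLOR_BGR2GRAY)[150:330,110:310]
for r in (g[::10,::8]//10): print(*['%2d'%v for v in r])
goto(([.6296,-.1515,.26],np.pi/2+.016-1.3),([.6296,-.1515,.165],np.pi/2+.016-1.3))
print(get_state()['joint_pos'])
```

```text
t 53.05 [0.4516 0.153  0.2336] th 1.846 w 0.0594 gf 0.0 [ 1.5  0.5 -0.5]
wrist cartridge1 [([0.4482, 0.1517, 0.0046], 0.89), ([0.4477, 0.3226, 0.0033], 0.82), ([0.6222, 0.2782, 0.0068], 0.82)]
side cartridge1 [([0.446, 0.3247, 0.0024], 0.93), ([0.4503, 0.1506, 0.0057], 0.83), ([0.6222, 0.279, 0.003], 0.8), ([0.6317, -0.1502, 0.0192], 0.62)]
scene cartridge1 [([0.4479, 0.322, 0.0022], 0.68), ([0.6222, 0.2777, 0.0037], 0.51), ([0.4511, 0.1514, 0.005], 0.48)]
[ 0.4738  0.1602 -1.2841] (np.float64(161.88888888888889), 13227)
20 12 12 17 24 24 24 24 24 24 24 24 24 24 24 24 24 24 24 24 20 12 12 13 24
24 24 24 24 24 24 24 24 24 24 24 24 24 24 24 24 24 25 24 24 24 24 24 25 24
24 25 25 25 25 25 25 24 24 24 24 25 25 24 24 24 24 24 24 24 25 24 24 24 24
25 25 24 18 18 19 18 16 16 16 16 17 17 17 17 17 17 17 15 16 16 16 16 24 24
19 18 17 24 19 18 18 18 18 18 18 18 18 16 14 14 14 14 14 16 15 23 24 24 24
18 18 16 17 18 18 14 12 13 13 13 13 13 11 10 11 11 11 11 14 14 21 24 14 15
18 18 17 16 18 18 12 10 10 10 10 10 12 10  7  7  7  7  8 14 14 14 13 14 14
18 19 17 18 18 19 12 10 10 10 16 22 22 21 18  8 
[... 281 characters left out ...]
 10 10 10 10  7  7  7  8  7 14 14 14 14 14 14
19 18 17 15 18 19 19 19 19 19 19 19 19 19 16 14 14 14 14 14 14 13 13 14 14
18 18 17 18 18 18 18 18 18 18 18 18 18 18 17 14 14 14 14 14 14 14 14 14 14
19 19 17 18 17 14 13 13 13 13 13 12 12 12 12 11 11 10 10 10 12 14 14 15 15
19 19 17 18 19 19 19 19 19 19 19 18 19 18 18 19 19 19 17 14 14 14 14 15 14
19 19 19 19 18 18 18 18 18 19 18 19 18 18 18 18 18 18 15 14 14 14 15 14 14
12 12 12 12 12 12 12 13 12 12 11 12 12 12 12 12 12 13 11 10 10 10 10 10 10
dp [-8.98, -34.14, -3.22] ang [-0.002, -0.002, 1.559]
dp [-9.0, -34.14, 6.28] ang [-0.002, -0.002, 1.559]
[ 2.77759434e-01 -1.85877150e-02  2.16028011e+00 -7.27789008e-06
  1.00195135e+00 -1.56826059e+00]
```

All three are placed (A's panel at about own (-1,-25) mm). Next, close the shutter.

>>> {"method": "drive_tool", "body": {
  "angular": [
    [0,0,0.12],
    [0,0,0.24],
    [0,0,0.36],
    [0,0,0.48],
    [0,0,0.6],
    [0,0,0.72],
    [0,0,0.84],
    [0,0,0.96],
    [0,0,1.08],
    [0,0,1.2],
    [0,0,1.32],
    [0,0,1.44],
    [0,0,1.559],
    [0,0,1.559],
    [0,0,1.559],
    [0,0,1.559],
    [0,0,1.559]
  ],
  "dp": [
    [0,0,-3.2],
    [-1,-3,-3.2],
    [-2,-6,-3.2],
    [-3,-9,-3.2],
    [-4,-12,-3.2],
    [-5,-16,-3.2],
    [-6,-20,-3.2],
    [-7,-24,-3.2],
    [-8,-28,-3.2],
    [-9,-32,-3.2],
    [-9,-34.1,-3.2],
    [-9,-34.1,-3.2],
    [-9,-34.1,-3.2],
    [-9,-34.1,-3.2],
    [-9,-34.1,-3.2],
    [-9,-34.1,-3.2],
    [-9,-34.1,-3.2]
  ],
  "hand": [0.5,0.5,0.5,0.5,0.5,0.5,0.5,0.5,0.5,0.5,0.5,0.5,0.5,0.5,0.5,0.5,0.5]
}}

```text
clock: 54.82
ee_pos: [0.6303, -0.1505, 0.2607]
tool_rot: [-1.876, -2.519, 0.0]
wrist_force: [-0.1, -1.5, 0.5]
width: 0.0453
grasp_force: 0.0
```

Run:
```python
from h import *
look(('knob_grip','cartridge1'),('wrist','side'))
goto(([.6296,-.1515,.170],np.pi/2+.016-1.3))
```

```text
t 54.82 [ 0.6303 -0.1505  0.2607] th 0.2903 w 0.0453 gf 0.0 [-0.1 -1.5  0.5]
wrist knob_grip [([0.6289, -0.1518, 0.1836], 0.67)]
wrist cartridge1 [([0.4317, -0.0172, 0.0024], 0.69)]
side knob_grip [([0.6303, -0.1531, -0.0002], 0.74), ([0.628, -0.1511, 0.1796], 0.54)]
side cartridge1 [([0.4483, 0.1503, 0.0019], 0.84), ([0.6203, 0.2775, 0.0041], 0.76), ([0.4463, 0.3221, 0.0036], 0.68), ([0.6348, -0.1499, 0.0217], 0.47)]
dp [-0.05, -0.11, 9.11] ang [0.0, 0.0, 0.001]
```

>>> {"method": "drive_tool", "body": {
  "angular": [
    [0,0,0],
    [0,0,0],
    [0,0,0],
    [0,0,0],
    [0,0,0],
    [0,0,0],
    [0,0,0],
    [0,0,0],
    [0,0,0],
    [0,0,0],
    [0,0,0],
    [0,0,0]
  ],
  "dp": [
    [0,-0.1,3],
    [0,-0.1,6],
    [0,-0.1,8],
    [0,-0.1,9],
    [0,-0.1,9],
    [0,-0.1,9],
    [0,-0.1,9],
    [0,-0.1,9],
    [0,-0.1,9],
    [0,-0.1,9],
    [0,-0.1,9],
    [0,-0.1,9]
  ],
  "hand": [0.5,0.5,0.5,0.5,0.5,0,0,0,0,0,0,0]
}}

```text
clock: 56.12
ee_pos: [0.6296, -0.1513, 0.1717]
tool_rot: [1.881, 2.516, -0.0]
wrist_force: [-2.4, -0.1, 6.2]
width: 0.0117
grasp_force: 30.0
```

Gripped. Turn back anticlockwise, release, rise.

>>> {"method": "drive_tool", "body": {
  "angular": [
    [0,0,-0.1],
    [0,0,-0.2],
    [0,0,-0.3],
    [0,0,-0.4],
    [0,0,-0.5],
    [0,0,-0.6],
    [0,0,-0.7],
    [0,0,-0.8],
    [0,0,-0.9],
    [0,0,-1.0],
    [0,0,-1.1],
    [0,0,-1.2],
    [0,0,-1.29],
    [0,0,-1.29],
    [0,0,-1.29],
    [0,0,-1.29]
  ],
  "dp": [
    [0,0,0],
    [0,0,0],
    [0,0,0],
    [0,0,0],
    [0,0,0],
    [0,0,0],
    [0,0,0],
    [0,0,0],
    [0,0,0],
    [0,0,0],
    [0,0,0],
    [0,0,0],
    [0,0,0],
    [0,0,0],
    [0,0,0],
    [0,0,0]
  ],
  "hand": [0,0,0,0,0,0,0,0,0,0,0,0,0,0,0,0]
}}

```text
clock: 57.45
ee_pos: [0.6293, -0.1517, 0.1718]
tool_rot: [0.01, -3.141, 0.001]
wrist_force: [-6.0, -3.7, 6.4]
width: 0.0114
grasp_force: 30.0
```

>>> {"method": "drive_tool", "body": {
  "angular": [
    [0,0,0],
    [0,0,0],
    [0,0,0],
    [0,0,0],
    [0,0,0],
    [0,0,0],
    [0,0,0],
    [0,0,0],
    [0,0,0],
    [0,0,0],
    [0,0,0]
  ],
  "dp": [
    [0,0,0],
    [0,0,0],
    [0,0,0],
    [0,0,0],
    [0,0,-3],
    [0,0,-7],
    [0,0,-11],
    [0,0,-15],
    [0,0,-18],
    [0,0,-18],
    [0,0,-18]
  ],
  "hand": [0.5,0.5,0.5,0.5,0.5,0.5,0.5,0.5,0.5,0.5,0.5]
}}

```text
clock: 58.37
ee_pos: [0.6302, -0.1512, 0.353]
tool_rot: [-0.01, 3.138, -0.001]
wrist_force: [-0.3, 0.2, -1.3]
width: 0.0456
grasp_force: 0.0
```

Run:
```python
from h import *
look(('cartridge1','kit1','lever_post','plug','cleaner','gauge'))
w=cams.camera('wrist'); s=cams.camera('side')
a=cv2.resize(s['img'][150:430,220:420,::-1],(380,532)); b=cv2.resize(w['img'][:300,170:460,::-1],(410,532)); cv2.imwrite('pics/end.png',np.hstack([a,b]))
```

```text
t 58.37 [ 0.6302 -0.1512  0.353 ] th 1.5771 w 0.0456 gf 0.0 [-0.3  0.2 -1.3]
wrist cartridge1 [([0.4488, 0.1504, 0.0052], 0.76)]
wrist kit1 [([0.4726, 0.1566, -0.0009], 0.64)]
wrist lever_post [([0.5291, -0.2978, 0.1136], 0.93), ([0.4708, 0.1577, 0.0022], 0.32)]
wrist plug [([0.435, -0.0151, 0.0045], 0.93)]
wrist cleaner [([0.7366, 0.013, 0.0032], 0.6)]
wrist gauge [([0.4325, -0.4635, -0.0017], 0.56)]
side cartridge1 [([0.6169, 0.2798, 0.0034], 0.97), ([0.4472, 0.1572, 0.0015], 0.81), ([0.4425, 0.3255, 0.0014], 0.66), ([0.5997, 0.2774, -0.002], 0.62), ([0.5276, -0.3007, 0.1089], 0.43)]
side kit1 [([0.294, 0.2661, -0.0008], 0.88), ([0.4743, 0.1575, 0.0022], 0.78), ([0.4698, 0.3184, 0.0063], 0.69), ([0.7346, 0.0154, -0.0009], 0.56)]
side lever_post [([0.5299, -0.2986, 0.1085], 0.55)]
side plug [([0.6316, -0.1496, 0.177], 0.61), ([0.4307, -0.0169, 0.0004], 0.48)]
side cleaner [([0.7364, 0.0161, 0.0046], 0.63)]
side gauge [([0.4302, -0.4685, -0.0018], 0.83)]
scene cartridge1 [([0.6214, 0.2783, 0.0036], 0.83), ([0.4505, 0.1533, 0.0067], 0.79), ([0.4504, 0.3236, 0.0037], 0.47)]
scene kit1 [([0.4737, 0.1596, -0.0052], 0.98), ([0.3815, 0.4896, -0.0], 0.91), ([0.2984, 0.2662, -0.0004], 0.58), ([0.5979, 0.2731, 0.002], 0.57)]
scene lever_post [([0.5298, -0.2978, 0.1131], 0.81)]
scene plug [([0.4738, 0.1601, -0.0018], 0.62), ([0.4312, -0.0169, -0.0054], 0.42)]
scene cleaner [([0.7324, 0.017, 0.0001], 0.63)]
scene gauge [([0.4293, -0.4669, 0.0022], 0.53), ([0.6008, 0.4467, -0.0003], 0.35)]
```

View pics/end.png

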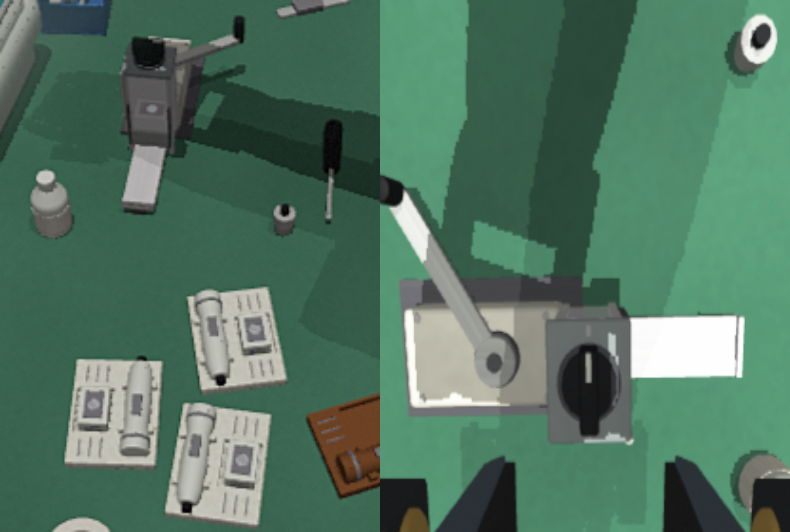

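The knob bar at (590,390) lies across the dispenser, so the shutter is closed. The lever is at rest and the chute is empty. All three wells hold one flat cartridge, at (255,330), (95,408) and (242,463), and the bystanders are unmoved. Handing in.

```bash
python3 -c "
from cell import job_done; print(job_done())"
```

```text
the job is handed in; nothing more can be done
None
```

The job is handed in and no verdict came back; by my last camera check, each of the three trays present has one cartridge flat in its well, the shutter is clicked closed, the lever is at rest, the spare cartridges are still in the magazine, and the plug, cleaner and gauge are where they were.

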